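# Start the clamp bolt in the examination clamp

## Task

Lift the T-handled clamp bolt off its hook and set it upright into the round boss of the clamp base, with its T-bar in line with the base's long side. Feel for the thread by turning the bolt backward (anticlockwise seen from above) until it drops, then turn it forward (clockwise) one turn, and finish still gripping the T-bar, holding the bolt started. Leave everything else on the bench where it is.

Things in the scene. Friction and masses are not known exactly. Their poses are not given: they have to be found in the camera images.
- bolt_bar (a point): Centre of the T-bar of the plain steel clamp bolt (about 0.35 kg). z runs up the shank, y along the bar. Bar 100 mm long (y), 18 wide (x), 16 tall; round shank of 16 mm diameter below its middle. At the start the bolt hangs upright, the bar's underside across the two prongs of the hook, shank between them. A half turn looks the same.
- bolt_tip (a point): Chamfered lower tip of the bolt's shank, 106 mm below the bar centre, axes as the bar. 34 mm above the tip the two leading ends of its coarse two-start thread stand out 5 mm from the shank (26 mm across, along the bar's direction); thread turns go on some 30 mm above them.
- stand: Stand with the two-pronged hook, fixed to the bench, left or right of the clamp base. Origin on the bench under the hook's middle. Two 8 mm level prongs at y = +-27 mm, top at 139 mm, run along its x from an upright plate at x = +55 mm (139 mm high) to x = -20 mm, where the tips turn up 10 mm. The bar lies along its y. Lifted straight up, the bolt comes free.
- boss_mouth (a point): Centre of the mouth of the clamp base's round boss, 92 mm above the bench; z up, y along the base's long side. Plate 90 x 170 x 12 mm (long along y), fixed to the bench; boss 45 mm wide; upright bore 28 mm wide. With the bar along y (either way round) the bolt comes to rest on the thread, bar centre 54 to 58 mm above the mouth, 50 to 125 degrees forward of where the thread begins.
- boss_thread (a point): Point on the bore's axis 14 mm below the mouth, where the two-start right-hand thread (18 mm opening, lead 16 mm a turn) begins. Turned backward, the bolt climbs until its bar centre is 60 mm above the mouth, then drops 8 mm to 52 (so every half turn); one turn forward from there lowers it to 36. It sinks by its weight, turns easily, stays where left; turn the bar or push its end.
- beaker: Bystander: small clear glass beaker, 56 mm wide, 65 mm tall, standing between stand and clamp base; origin under its centre.
- dish: Bystander: shallow clear watch-glass dish, 100 mm wide, 14 mm high, towards the far side; origin under its centre.
- jar: Bystander: amber sample jar, 56 mm wide, 70 mm tall, towards the far side; origin under its centre.
- carton: Bystander: cardboard glove carton, 90 x 160 x 60 mm, far right; origin under its centre.
- swabs: Bystander: flat white swab box, 100 x 50 x 25 mm, close to the robot; origin under its centre.
- scale: Bystander: white photo scale bar with black blocks, 25 x 150 x 6 mm, lying on the left; origin under its centre.
- torch: Bystander: small black inspection torch, 30 x 30 mm, 116 mm tall, standing on the right; origin under its centre.
Not all that is in view belongs to the job. Of the things that look like the part that bears bolt_bar, the larger one is meant. What is shaped like the part that bears boss_mouth but purple is not meant.

How it is judged:
On the way, in this order (a step that is already met when the one before it is completed fails the run):
1. the bolt is lifted off the hook (z of bolt_bar in the frame of stand above 0.172 m and contact force between the fingers and bolt above 0.5 N), for 0.1 s.
2. the bolt rests upright in the boss, its bar within 20 degrees of the base's long side (horizontal distance between bolt_bar and boss_mouth below 0.008 m and angle between bolt_bar's own z axis and vertical below 0.12 rad and z of bolt_bar in the frame of boss_mouth between 0.052 and 0.0585 m and angle between the y axis of bolt_bar and the y axis of boss_mouth, either way round below 0.35 rad), for 0.2 s.
3. turned backward, it has climbed to the beginning of the thread (horizontal distance between bolt_bar and boss_mouth below 0.008 m and angle between bolt_bar's own z axis and vertical below 0.12 rad and z of bolt_bar in the frame of boss_mouth above 0.0588 m and angle between the y axis of bolt_bar and the y axis of boss_mouth, either way round above 0.4 rad), for 0.02 s.
4. it has dropped into the thread (horizontal distance between bolt_bar and boss_mouth below 0.008 m and angle between bolt_bar's own z axis and vertical below 0.12 rad and z of bolt_bar in the frame of boss_mouth between 0.05 and 0.0545 m and angle between the y axis of bolt_bar and the y axis of boss_mouth, either way round above 0.25 rad), for 0.05 s.
At the end, for the whole second after the job is handed in: The bolt stands upright in the boss (within 7 degrees, bar centre within 8 mm of its axis), 32 to 40 mm from mouth to bar centre, which is one forward turn, give or take a quarter, after the drop; it is still, and the fingers grip it with more than 2 N (horizontal distance between bolt_bar and boss_mouth below 0.008 m and angle between bolt_bar's own z axis and vertical below 0.12 rad and z of bolt_bar in the frame of boss_mouth between 0.032 and 0.04 m and contact force between the fingers and bolt above 2 N and linear speed of bolt below 0.01 m/s and angular speed of bolt below 0.1 rad/s); the arm keeps its last pose, push and grip.
It fails at once if a bystander pushed more than 30 mm away (distance of any of beaker, dish, jar, carton, swabs, scale, torch from where it was at the start of the episode above 0.03 m).
It also fails if it takes over 72 s, if anything falls off the work surface, if the arm or the gripper's body presses on something with over 40 N, if the wrist force passes 120 N, or if a joint passes its speed limit or range.

## Robot

A 6-joint arm with a two-finger parallel gripper is mounted at the origin on the work surface. World frame = base frame: x ahead of the robot, y to its left, z up, the work surface at z = 0. Lengths are in m, angles in rad, forces in N, time in s.
With the tool pointing down it reaches from about 0.375 to 0.9 m from the base axis. Payload 3.1 kg.
Tool frame: the origin (TCP) lies on the centre line of the jaws, within the pads' length; the fingertips stand 25 mm ahead of it and the grasp point (between the pads) lies 6 mm ahead of it; x points along the fingers, y is the direction in which the jaws open and shut, and the axes are right-handed (so a half turn about x gives the same grasp; the last joint's range is limited). The gripper opens to 87 mm and grips with 3 to 60 N. Pads are 19 mm wide; open, the fingers measure 117 mm over their backs; the gripper's body (75 mm by 190 mm) begins 51 mm behind the grasp point.
Start: joints at [-1.411, 0.527, 1.433, -0, 1.181, -0.178], TCP at [0.208, -0.589, 0.248] pointing down, gripper open.
Joint ranges: [-3.08, 3.08], [-0.75, 2.2], [0.22, 2.44], [-1.43, 4.57], [0, 2.65], [-2.85, 2.85]. Speed limits (rad/s): [2.79, 2.79, 3.14, 3.14, 3.14, 3.14].

## Interface

Orientations are given as a unit quaternion [x, y, z, w].
In Python, from rig import robot gives the robot as it stands. The module is installed in compiled form; this text tells all that it offers.
- The arm moves only by the tool move_arm, never from a script. Its argument "commands" is a list of rows, each a list of 5 numbers: the gripper's target within -1 to 1 (shut at 1, half-way at 0, fully open at -1), then the shift along the tool's x, y, z in mm, then the turn about the tool's x in degrees. A call has 1 to 8 rows; each row is the pose to reach, as a shift and turn from the pose commanded when the call began, along the tool's axes at that moment; what a row does not reach only later rows make up. A row lasts 1/12 s, in which the tool goes at most 41.7 mm and 7.16 degrees, less where a joint would pass 70% of its speed; a pose out of reach is approached as far as the arm can. A call with a gripper value outside its range is refused whole. The fingers move at their own pace and stop on an object; "newtons" is the grip in N (left out, the last holds). Time passes only in rows, so rows that repeat a pose let the fingers close. It gives the time, the measured TCP pose, the force and the opening at its end, in the units of the state.
- robot.get_obs(): the state, without advancing time (a new reading comes with each control period).
- robot.camera(name): name is "side" or "top"; returns a dict with "image" (384x512x3 uint8, red, green, blue), "fx", "fy", "cx", "cy" (pixels), "distortion" ([k1, k2, p1, p2, k3] as OpenCV has them; the pictures are not rectified), "xyz" and "rotation" of the camera in the world. Camera axes: x right, y down, z forward; pixel columns grow to the right and rows downward; lengths in m; the calibration is good to about 2 mm. A picture is of the moment at which its call begins. There is no depth.
- robot.hand_in(): hands the job in, once; it reports no verdict.
Trained networks look in a picture, given as the dict that the camera call returned (one of the last four; its "shot" number tells which), for a name from the list of things; names that differ only in an ending like _2 or _b are one class to them, and where a whole thing is asked for, a point or a joint stands for the part that bears it (a point fixed in the world has none). Each returns a list of dicts, best first, with "p" (0 to 1); they miss things now and then, are a little off and sometimes report something else, mostly with a low value. They report only what shows in the picture. A call takes as long as a camera call. They do not tell look-alikes from the thing itself.
- robot.regions_of(picture, name): "pixels" (384x512 bool, what is visible of it) and "bbox" ([left, top, right, bottom] in pixels, round what is visible of it).
The state is a dict: "time": time; "q": joint angles; "joint_velocities": joint speeds; "joint_torque": joint torques, N m; "position": TCP position; "tool_rot": TCP orientation; "ft_force": force on the tool from outside, world axes, zero at the start; "moment": the same for the moment, N m; "grip_width": finger opening in m.
Only numpy, scipy, OpenCV 4.12 (cv2) and the standard library are available. Lean on these libraries where they do the work, as an engineer would, in place of code of your own. Each camera call takes 0.05 s, during which the arm holds its last target.

## Working session

There is one attempt and no reset: what is moved stays moved. The work goes in short steps, Python scripts to look and compute and a tool call to move; the robot and the scene stay as the last step left them, time stands still between calls to the robot, and variables do not carry over. Pictures are saved under pics/ and viewed, and the job is handed in when it is done.

Besides the shell and the picture viewer there is one more tool, called after "Request:" as name([rows], argument=value, ...), one row to a line, values as JSON. move_arm: Moves the arm, as the interface text tells. Its arguments: {"type":"object","properties":{"commands":{"type":"array","items":{"type":"array","items":{"type":"number"}}},"newtons":{"type":"number"}},"required":["commands"]}

```bash
mkdir -p pics; cat > h.py <<'E'
import numpy as np, cv2
from rig import robot
def shot(name,fn):
    c=robot.camera(name); cv2.imwrite('pics/'+fn,c['image'][:,:,::-1]); return c
E
python3 - <<'E'
from h import *
print(robot.get_obs())
for n in ('side','top'):
    c=shot(n,n+'1.png')
    print({k:v for k,v in c.items() if k!='image'})
    for nm in ('bolt_bar','stand','boss_mouth','beaker','torch'):
        print(n,nm,[(round(r['p'],2),r['bbox'],int(r['pixels'].sum())) for r in robot.regions_of(c,nm)])
E
```

```text
{'time': 0.0, 'q': array([-1.41051054e+00,  5.28458292e-01,  1.43389504e+00, -1.95337595e-05,
        1.18139889e+00, -1.78466344e-01]), 'joint_velocities': array([ 0.0006239 ,  0.00129298,  0.00091605, -0.00118695, -0.00010335,
        0.00122509]), 'joint_torque': array([ 4.94746528e-04, -4.40039492e+01, -1.76596284e+01,  6.34386158e-02,
        5.83374419e-02, -1.70218541e-04]), 'position': array([ 0.20762682, -0.58878615,  0.24657873]), 'tool_rot': array([ 0.69698788,  0.11996121, -0.69698677,  0.11843411]), 'ft_force': array([ 0.55901253, -0.38377342, -0.16878726]), 'moment': array([0.05927954, 0.0090757 , 0.00842533]), 'grip_width': 0.08689614592211034}
{'fx': 437.5916960093267, 'fy': 437.5916960093267, 'cx': 248.01282295700224, 'cy': 192.1942566692396, 'distortion': array([0.03560055, 0.        , 0.        , 0.        , 0.        ]), 'xyz': array([0.24177104, 0.84963426, 0.91337028]), 'rotation': array([-0.15486163,  0.89488619, -0.41297041,  0.06820581]), 'shot': 1}
side bolt_bar [(0.73, [209.3, 231.8, 224.4, 277.3], 338), (0.47, [264.2, 257.3, 280.7, 282.3], 171)]
side stand
[... 353 characters left out ...]
  0.        ,  0.        ,  0.        ,  0.        ]), 'xyz': array([4.63877967e-01, 1.33260593e-04, 1.25787853e+00]), 'rotation': array([ 0.7158832 , -0.69696012,  0.02878943, -0.03047954]), 'shot': 2}
top bolt_bar [(0.95, [147.9, 183.0, 190.2, 199.5], 411), (0.65, [180.3, 233.6, 200.7, 258.2], 148), (0.65, [290.5, 187.3, 364.1, 238.2], 2283), (0.46, [402.6, 195.9, 429.4, 209.5], 261)]
top stand [(0.95, [147.0, 159.2, 203.6, 215.3], 1944), (0.38, [247.8, 233.5, 271.0, 271.6], 713)]
top boss_mouth [(0.73, [289.9, 185.7, 367.4, 239.0], 2301), (0.65, [309.6, 269.8, 376.6, 306.9], 2244)]
top beaker [(0.62, [251.6, 185.6, 273.2, 208.4], 362)]
top torch [(0.65, [400.5, 193.7, 424.4, 209.4], 282)]
```

```bash
python3 - <<'E'
import cv2
for n in('side','top'):
    i=cv2.imread(f'pics/{n}1.png')
    cv2.imwrite(f'pics/{n}1b.png',cv2.resize(i,(800,600),interpolation=cv2.INTER_CUBIC))
i=cv2.imread('pics/top1.png')
cv2.imwrite('pics/t_c.png',cv2.resize(i[140:310,130:390],None,fx=3,fy=3,interpolation=cv2.INTER_CUBIC))
i=cv2.imread('pics/side1.png')
cv2.imwrite('pics/s_c.png',cv2.resize(i[150:320,160:370],None,fx=3.5,fy=3.5,interpolation=cv2.INTER_CUBIC))
E
```

```text
(no output)
```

View pics/side1b.png

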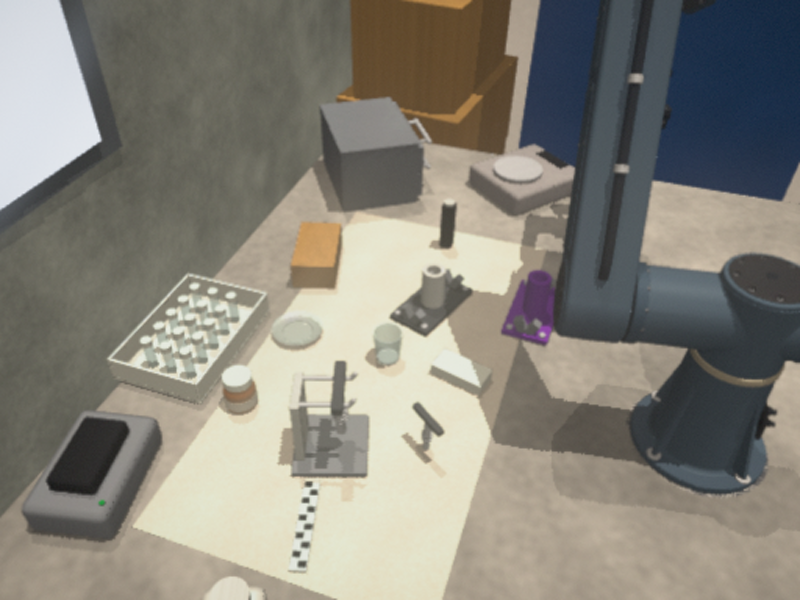

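View pics/top1b.png

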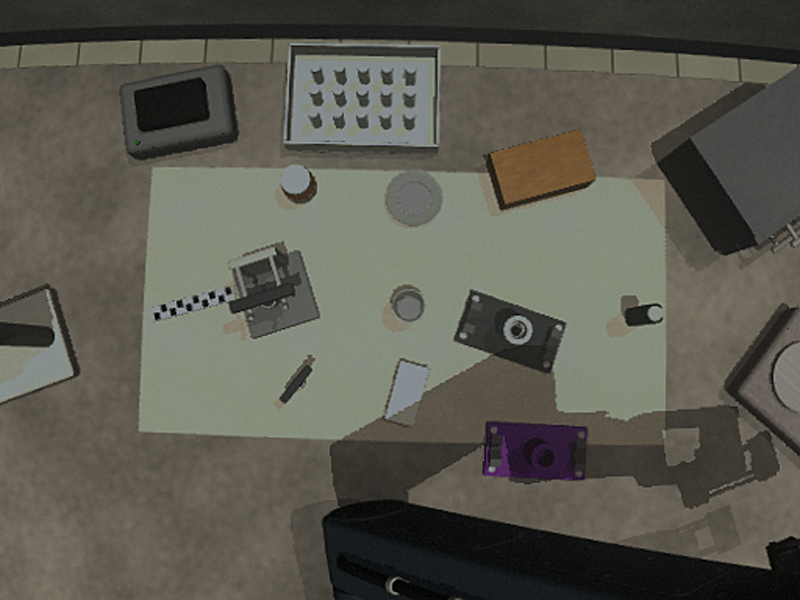

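View pics/t_c.png

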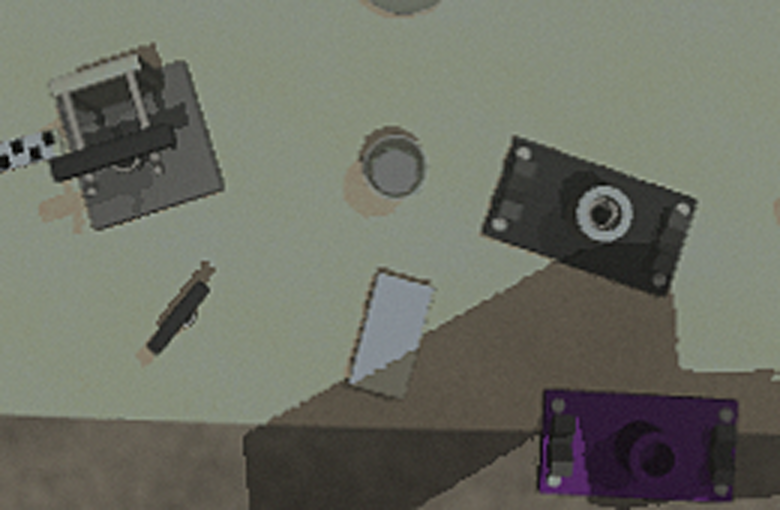

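View pics/s_c.png

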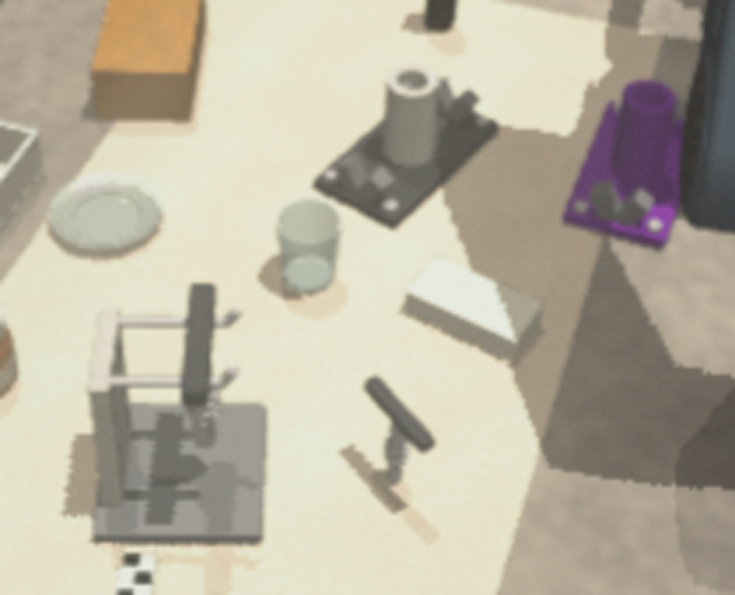

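```bash
cat >> h.py <<'E'
from scipy.spatial.transform import Rotation as R
from scipy.optimize import minimize
def K(c): return np.array([[c['fx'],0,c['cx']],[0,c['fy'],c['cy']],[0,0,1.]])
def proj(c,P):
    Rc=R.from_quat(c['rotation']).as_matrix().T
    P=np.atleast_2d(P)
    return cv2.projectPoints(np.asarray(P,float),cv2.Rodrigues(Rc)[0],-Rc@c['xyz'],K(c),c['distortion'])[0][:,0]
def unproj(c,uv,z):
    u=cv2.undistortPoints(np.array(uv,float).reshape(-1,1,2),K(c),c['distortion'])[:,0]
    d=np.c_[u,np.ones(len(u))]@R.from_quat(c['rotation']).as_matrix().T
    return c['xyz']+d*((z-c['xyz'][2])/d[:,2])[:,None]
S=4
def render(c,hulls,roi):
    x0,y0,x1,y1=roi
    m=np.zeros(((y1-y0)*S,(x1-x0)*S),np.uint8)
    for h in hulls:
        p=(proj(c,h)+0.5-[x0,y0])*S
        cv2.fillConvexPoly(m,np.round(cv2.convexHull(p.astype(np.float32))*16).astype(np.int32),1,shift=4)
    return m.reshape(y1-y0,S,x1-x0,S).mean((1,3))
def box(cx,cy,cz,lx,ly,lz,yaw):
    P=np.array([[a,b,d] for a in(-.5,.5) for b in(-.5,.5) for d in(-.5,.5)])*[lx,ly,lz]
    return P@R.from_euler('z',yaw).as_matrix().T+[cx,cy,cz]
def cyl(cx,cy,z0,z1,r):
    t=np.linspace(0,2*np.pi,24,endpoint=False)
    return np.array([[cx+r*np.cos(a),cy+r*np.sin(a),z] for a in t for z in(z0,z1)])
E
python3 - <<'E'
from h import *
def pick(c,n,bb):
    for r in robot.regions_of(c,n):
        if abs(np.array(r['bbox'])-bb).max()<14: return r['pixels'].astype(float)
    print('none',n)
ct=robot.camera('top'); cs=robot.camera('side')
mb=[(ct,pick(ct,'bolt_bar',[148,183,190,199]),(130,165,210,215)),(cs,pick(cs,'bolt_bar',[209,232,224,277]),(195,220,240,290))]
mp=[(ct,pick(ct,'boss_mouth',[290,186,367,239]),(275,170,385,255)),(cs,pick(cs,'boss_mouth',[250,168,301,214]),(235,155,315,230))]
def fit(model,ms,x0):
    def f(x):
        return sum(abs(render(c,model(x),r)-m[r[1]:r[3],r[0]:r[2]]).sum() for c,m,r in ms)
    b=min((minimize(f,np.array(x0)+d,method='Nelder-Mead',options=dict(initial_simplex=np.array(x0)+d+np.vstack([np.zeros(3),np.diag([.006,.006,.08])]),xatol=1e-5,fatol=.01)) for d in ([0,0,0],[.003,-.003,.03],[-.003,.003,-.03])),key=lambda r:r.fun)
    return b.x,b.fun
p=unproj(ct,[(168,190.5),(331,211)],.15)[:,:2]; print(p)
e=unproj(ct,[(148,194),(190,187)],.15); d=e[0]-e[1]; yb=np.arctan2(-d[0],d[1]); print('yaw0',yb)
bolt=lambda x:[box(x[0],x[1],.147,.018,.1,.016,x[2]),cyl(x[0],x[1],.06,.147,.008)]
base=lambda x:[box(x[0],x[1],.006,.09,.17,.012,x[2]),cyl(x[0],x[1],.012,.092,.0225)]
e=unproj(ct,[(300,188),(360,207)],.012); d=e[0]-e[1]; yp=np.arctan2(-d[0],d[1]); print('yawbase0',yp)
for nm,mod,ms,x0 in(('bolt',bolt,mb,[*p[0],yb]),('base',base,mp,[*unproj(ct,[(331,211)],.092)[0,:2],yp])):
    for sel in(ms,ms[:1],ms[1:]): print(nm,fit(mod,sel,x0))
# bright ring
im=ct['image'].astype(int); g=im.sum(2)[195:228,315:350]; mk=(g>420)
print(mk.sum()); ys,xs=np.nonzero(mk); print(cv2.minEnclosingCircle(np.c_[xs+315,ys+195].astype(np.float32)))
c=cv2.minEnclosingCircle(np.c_[xs+315,ys+195].astype(np.float32))[0]; print(unproj(ct,[c],.092))
E
```

```text
[[ 0.54241061  0.21170296]
 [ 0.50484293 -0.16919622]]
yaw0 0.1912800097415555
yawbase0 -0.28027890844402253
bolt (array([0.54200028, 0.21728587, 0.30547197]), np.float64(153.9375))
bolt (array([0.54374497, 0.2144115 , 0.32362433]), np.float64(67.0625))
bolt (array([0.54009773, 0.22124275, 0.3046754 ]), np.float64(69.125))
base (array([ 0.50666464, -0.17836902, -0.29302014]), np.float64(257.75))
base (array([ 0.50753393, -0.17831705, -0.29831168]), np.float64(119.625))
base (array([ 0.50378411, -0.17865554, -0.30264652]), np.float64(98.375))
107
((337.0, 208.5), 14.151071548461914)
[[ 0.51345911 -0.19276402  0.092     ]]
```

```bash
python3 - <<'E'
from h import *
def ov(c,hulls,roi,fn,f):
    x0,y0,x1,y1=roi
    i=cv2.resize(c['image'][y0:y1,x0:x1,::-1],None,fx=f,fy=f,interpolation=cv2.INTER_CUBIC)
    for h,col in hulls:
        p=(proj(c,h)+.5-[x0,y0])*f
        cv2.polylines(i,[np.round(cv2.convexHull(p.astype(np.float32))).astype(int)],True,col,1)
    return i
ct=robot.camera('top'); cs=robot.camera('side')
G=(0,255,0);Y=(0,0,255)
b=[(box(.5437,.2144,.147,.018,.1,.016,.3236),G),(box(.5437,.2144,.147,.018,.1,.016,.24),Y)]
a=[(box(.5067,-.1784,.006,.09,.17,.012,-.295),G),(cyl(.5067,-.1784,.012,.092,.0225),G),(cyl(.5067,-.1784,.092,.0921,.014),Y)]
f=6
A=ov(ct,b,(140,150,205,220),'',6); B=ov(cs,b,(175,225,240,295),'',6)
cv2.imwrite('pics/ov_b.png',np.hstack([A,B]))
A=ov(ct,a,(285,175,375,245),'',4.4); B=ov(cs,a,(240,155,310,225),'',4.4)
cv2.imwrite('pics/ov_a.png',np.hstack([A,B]))
E
```

```text
(no output)
```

View pics/ov_b.png

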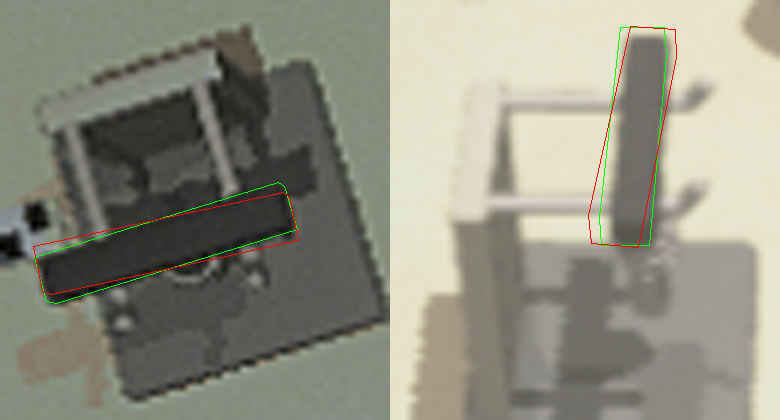

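View pics/ov_a.png

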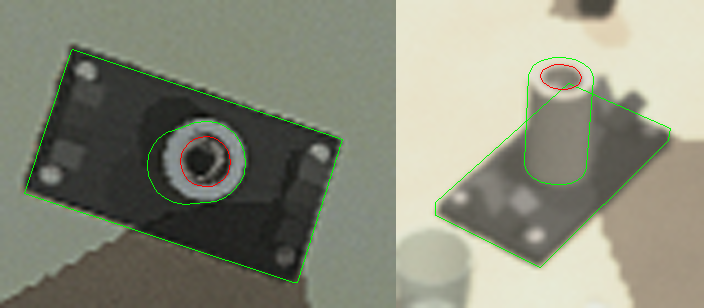

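```bash
cat >> h.py <<'E'
def to_tool(target,yaw,o=None):
    """target TCP, desired tool-y yaw (mod pi, nearest) -> mm shifts & turn deg"""
    o=o or robot.get_obs(); M=R.from_quat(o['tool_rot']).as_matrix()
    s=M.T@(np.array(target)-o['position'])*1000
    y=np.arctan2(M[1,1],M[0,1])
    d=(yaw-y+np.pi/2)%np.pi-np.pi/2
    print('pos',o['position'].round(4),'yaw',y.round(3),'q1,q6',o['q'][[0,5]].round(3),'xaxis',M[:,0].round(3),'shift',s.round(1),'turn',np.degrees(-d).round(1),'F',o['ft_force'].round(2),'w',round(o['grip_width'],4),'t',o['time'].round(2))
def im2(fn,rt,rs,f=5):
    out=[]
    for n,r in(('top',rt),('side',rs)):
        c=robot.camera(n); i=c['image'][r[1]:r[3],r[0]:r[2],::-1]
        out.append(cv2.resize(i,(int(400*(r[2]-r[0])/(r[3]-r[1])),400),interpolation=cv2.INTER_CUBIC))
    cv2.imwrite('pics/'+fn,np.hstack(out))
E
python3 - <<'E'
from h import *
to_tool([.5437,.215,.26],.30)
ct=robot.camera('top'); cs=robot.camera('side')
# bar endpoints by dark threshold
for c,roi,th in((ct,(140,175,200,205),48),(cs,(205,228,228,280),85)):
    x0,y0,x1,y1=roi; g=c['image'][y0:y1,x0:x1].mean(2)
    m=(g<th).astype(np.uint8); n,l,s,ce=cv2.connectedComponentsWithStats(m)
    for k in range(1,n):
        if s[k,4]>60:
            ys,xs=np.nonzero(l==k); r=cv2.minAreaRect(np.c_[xs+x0,ys+y0].astype(np.float32)); print(s[k,4],r)
            P=cv2.boxPoints(r); P=P[np.argsort(P[:,0 if c is ct else 1])]
            A=(P[0]+P[1])/2;B=(P[2]+P[3])/2
            e=unproj(c,[A,B],.151); d=e[0]-e[1]; 
            if c is cs: d=-d
            print(e.round(4),e.mean(0),np.linalg.norm(d),np.arctan(-d[0]/d[1]))
E
```

```text
Traceback (most recent call last):
  File "h.py", line 36, in to_tool
    print('pos',o['position'].round(4),'yaw',y.round(3),'q1,q6',o['q'][[0,5]].round(3),'xaxis',M[:,0].round(3),'shift',s.round(1),'turn',np.degrees(-d).round(1),'F',o['ft_force'].round(2),'w',round(o['grip_width'],4),'t',o['time'].round(2))
                                                                                                                                                                                                                             ^^^^^^^^^^^^^^^
AttributeError: 'float' object has no attribute 'round'
```

```bash
sed -i "s/o\['time'\].round(2)/round(o['time'],2)/" h.py
python3 - <<'E'
from h import *
to_tool([.5437,.215,.26],.30)
ct=robot.camera('top'); cs=robot.camera('side')
for c,roi,th in((ct,(140,175,200,205),48),(cs,(205,228,228,280),85)):
    x0,y0,x1,y1=roi; g=c['image'][y0:y1,x0:x1].mean(2)
    m=(g<th).astype(np.uint8); n,l,s,ce=cv2.connectedComponentsWithStats(m)
    for k in range(1,n):
        if s[k,4]>60:
            ys,xs=np.nonzero(l==k); r=cv2.minAreaRect(np.c_[xs+x0,ys+y0].astype(np.float32)); print(s[k,4],r)
            P=cv2.boxPoints(r); P=P[np.argsort(P[:,0 if c is ct else 1])]
            A=(P[0]+P[1])/2;B=(P[2]+P[3])/2
            e=unproj(c,[A,B],.151); d=e[0]-e[1]
            print(e.round(4),e.mean(0),np.linalg.norm(d),np.arctan(-d[0]/d[1]))
E
```

```text
pos [ 0.2077 -0.5894  0.2475] yaw -1.232 q1,q6 [-1.41  -0.178] xaxis [-0.  0. -1.] shift [ -12.5 -647.  -584.2] turn -87.8 F [ 1.12  0.84 -0.08] w 0.0873 t 1.0
230 ((167.4499969482422, 190.3500213623047), (16.12761688232422, 42.37451934814453), 71.56504821777344)
[[0.5257 0.2598 0.151 ]
 [0.5596 0.1661 0.151 ]] [0.54262041 0.21298408 0.151     ] 0.09965604778995366 0.3475288758188939
```

Request:
move_arm([
  [-0.15,-12,-647,-584,-88],
  [-0.15,-12,-647,-584,-88],
  [-0.15,-12,-647,-584,-88],
  [-0.15,-12,-647,-584,-88],
  [-0.15,-12,-647,-584,-88],
  [-0.15,-12,-647,-584,-88],
  [-0.15,-12,-647,-584,-88],
  [-0.15,-12,-647,-584,-88],
], newtons=20)

```text
time: 1.77
position: [0.3365, -0.2801, 0.2524]
tool_rot: [0.553, 0.44, -0.553, 0.441]
ft_force: [2.1, 0.5, -0.2]
grip_width: 0.0516
```

```bash
python3 - <<'E'
from h import *
to_tool([.543,.2155,.26],.30)
E
```

```text
pos [ 0.3365 -0.2801  0.2524] yaw -0.227 q1,q6 [-0.951 -0.724] xaxis [ 0.001 -0.001 -1.   ] shift [  -7.7   89.8 -529.4] turn -30.2 F [ 2.13  0.52 -0.21] w 0.0516 t 1.77
```

Request:
move_arm([
  [-0.15,-8,90,-529,-30],
  [-0.15,-8,90,-529,-30],
  [-0.15,-8,90,-529,-30],
  [-0.15,-8,90,-529,-30],
  [-0.15,-8,90,-529,-30],
  [-0.15,-8,90,-529,-30],
  [-0.15,-8,90,-529,-30],
  [-0.15,-8,90,-529,-30],
])

```text
time: 2.43
position: [0.4667, 0.0272, 0.2575]
tool_rot: [0.422, 0.567, -0.422, 0.568]
ft_force: [0.6, -0.1, 0.6]
grip_width: 0.0498
```

```bash
python3 - <<'E'
from h import *
to_tool([.543,.2155,.26],.30)
E
```

```text
pos [0.4667 0.0272 0.2575] yaw 0.292 q1,q6 [-0.182 -0.473] xaxis [ 0.001 -0.    -1.   ] shift [  -2.5  127.3 -158.4] turn -0.5 F [ 0.59 -0.12  0.59] w 0.0498 t 2.43
```

Request:
move_arm([
  [-0.15,-2,27,-33,0],
  [-0.15,-2,52,-65,0],
  [-0.15,-2,78,-98,0],
  [-0.15,-2,105,-130,0],
  [-0.15,-2,105,-130,0],
  [-0.15,-2,105,-130,0],
  [-0.15,-2,105,-130,0],
])

```text
time: 3.02
position: [0.5286, 0.1796, 0.2588]
tool_rot: [0.421, 0.568, -0.422, 0.567]
ft_force: [-1.2, -0.7, 0.4]
grip_width: 0.0502
```

```bash
python3 - <<'E'
from h import *
to_tool([.543,.2155,.20],.30)
im2('hov.png',(120,140,230,240),(160,180,270,300))
E
```

```text
pos [0.5286 0.1796 0.2588] yaw 0.293 q1,q6 [ 0.128 -0.165] xaxis [-0.001 -0.001 -1.   ] shift [ 58.7  24.2 -30.3] turn -0.4 F [-1.19 -0.69  0.37] w 0.0502 t 3.02
```

View pics/hov.png

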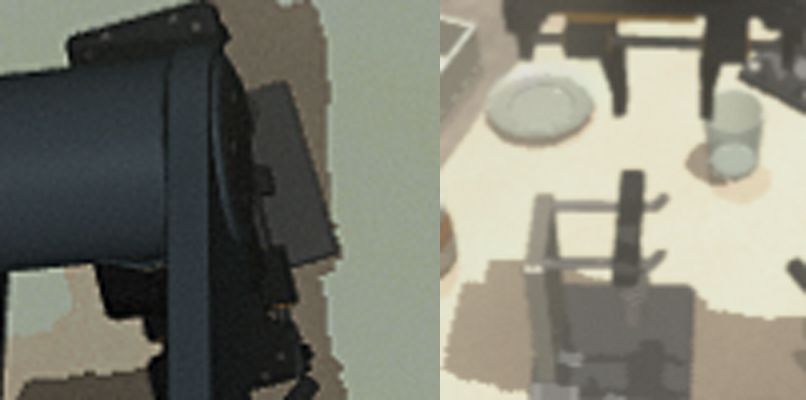

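Request:
move_arm([
  [-0.15,15,24,-30,0],
  [-0.15,30,24,-30,0],
  [-0.15,59,24,-30,0],
  [-0.15,59,24,-30,0],
  [-0.15,59,24,-30,0],
])

```text
time: 3.53
position: [0.5423, 0.2138, 0.1991]
tool_rot: [0.421, 0.568, -0.424, 0.566]
ft_force: [0.4, -0.6, 0.5]
grip_width: 0.0499
```

```bash
python3 - <<'E'
from h import *
to_tool([.543,.2155,.153],.30)
c=shot('side','s3.png'); o=robot.get_obs(); M=R.from_quat(o['tool_rot']).as_matrix()
i=cv2.resize(c['image'][190:300,170:280,::-1],None,fx=5,fy=5,interpolation=cv2.INTER_CUBIC)
w=o['grip_width']/2
for s in(-1,1):
    P=[o['position']+M@[.025,s*w,z] for z in(-.0095,.0095)]+[o['position']+M@[.006,s*w,0]]
    for p in proj(c,P): cv2.circle(i,tuple(np.round((p+.5-[170,190])*5).astype(int)),3,(0,0,255),1)
for yy in(.30,): 
    p=(proj(c,box(.543,.2155,.147,.018,.1,.016,yy))+.5-[170,190])*5
    cv2.polylines(i,[cv2.convexHull(p.astype(np.float32)).round().astype(int)],True,(0,255,0),1)
cv2.imwrite('pics/s3b.png',i)
E
```

```text
pos [0.5423 0.2138 0.1991] yaw 0.29 q1,q6 [ 0.184 -0.106] xaxis [-0.005 -0.001 -1.   ] shift [46.1  1.4 -1.5] turn -0.6 F [ 0.4  -0.57  0.52] w 0.0499 t 3.53
```

View pics/s3b.png

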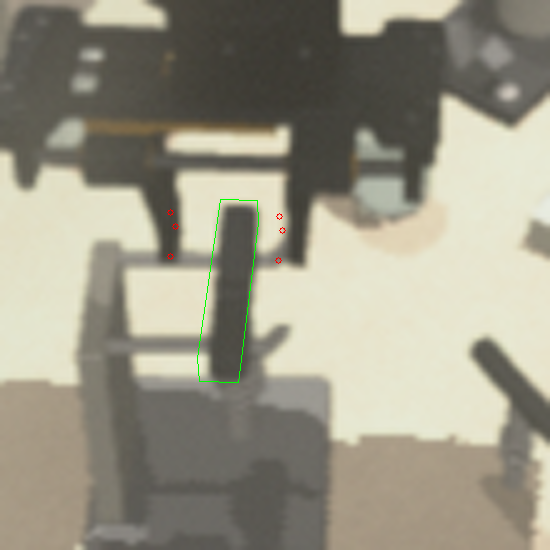

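```bash
python3 - <<'E'
from h import *
to_tool([.545,.2145,.153],.33)
E
```

```text
pos [0.5436 0.2141 0.2005] yaw 0.29 q1,q6 [ 0.184 -0.105] xaxis [-0.001 -0.    -1.   ] shift [47.5  1.5  0. ] turn -2.3 F [-0.1   0.23  0.31] w 0.0501 t 3.58
```

Request:
move_arm([
  [-0.15,15,1.5,0,-2.3],
  [-0.15,30,1.5,0,-2.3],
  [-0.15,40,1.5,0,-2.3],
  [-0.15,47,1.5,0,-2.3],
  [-0.15,47,1.5,0,-2.3],
  [-0.15,47,1.5,0,-2.3],
])

```text
time: 4.08
position: [0.5454, 0.2157, 0.1536]
tool_rot: [0.411, 0.575, -0.411, 0.576]
ft_force: [-0.6, 0.3, -0.0]
grip_width: 0.0498
```

Request:
move_arm([
  [0.2,0,0,0,0],
  [0.4,0,0,0,0],
  [1,0,0,0,0],
  [1,0,0,0,0],
  [1,0,0,0,0],
  [1,0,0,0,0],
  [1,0,0,0,0],
  [1,0,0,0,0],
], newtons=20)

```text
time: 4.75
position: [0.5446, 0.2157, 0.1532]
tool_rot: [0.41, 0.576, -0.411, 0.575]
ft_force: [-2.1, -0.1, 2.8]
grip_width: 0.0178
```

```bash
python3 - <<'E'
from h import *
to_tool([.545,.2145,.153],.33)
im2('gr.png',(120,140,230,240),(160,180,270,300))
E
```

```text
pos [0.5446 0.2157 0.1532] yaw 0.332 q1,q6 [ 0.187 -0.145] xaxis [-0.001 -0.    -1.   ] shift [0.2 0.  1.3] turn 0.1 F [-2.07 -0.06  2.77] w 0.0178 t 4.75
```

View pics/gr.png

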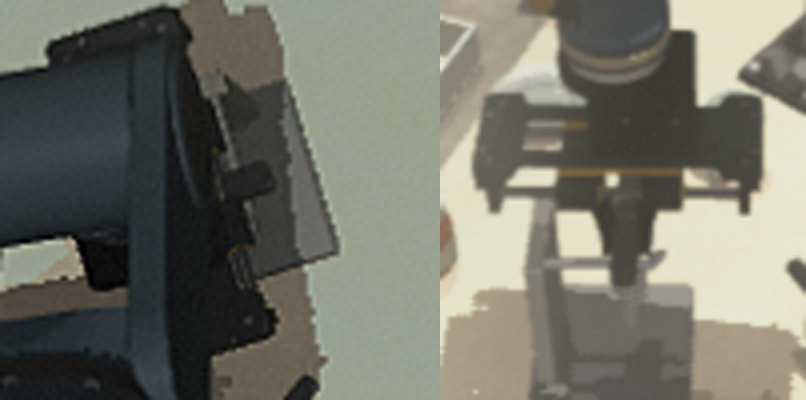

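Request:
move_arm([
  [1,-10,0,0,0],
  [1,-25,0,0,0],
  [1,-40,0,0,0],
  [1,-60,0,0,0],
  [1,-80,0,0,0],
  [1,-100,0,0,0],
  [1,-110,0,0,0],
  [1,-110,0,0,0],
])

```text
time: 5.52
position: [0.5468, 0.2162, 0.2658]
tool_rot: [0.412, 0.574, -0.409, 0.577]
ft_force: [-0.8, 0.5, -2.6]
grip_width: 0.0177
```

```bash
python3 - <<'E'
from h import *
to_tool([.507,-.179,.263],-.295)
im2('li.png',(120,140,230,240),(160,180,270,300))
E
```

```text
pos [0.5468 0.2162 0.2658] yaw 0.332 q1,q6 [ 0.187 -0.145] xaxis [ 0.006  0.001 -1.   ] shift [   2.1 -166.4  360.7] turn 35.9 F [-0.8   0.52 -2.64] w 0.0177 t 5.52
```

View pics/li.png

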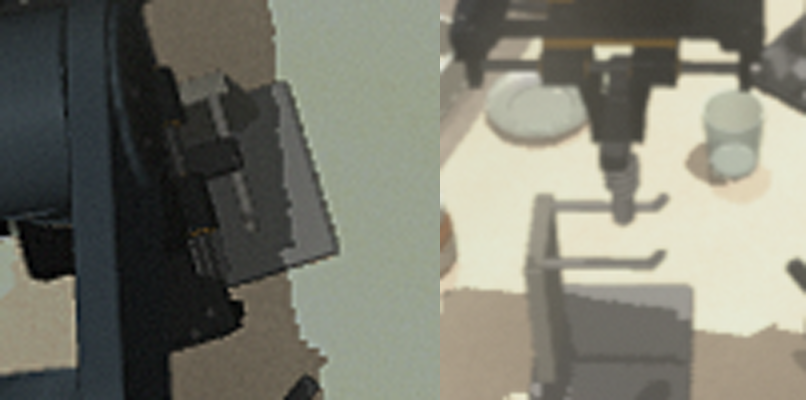

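Request:
move_arm([
  [1,2,-10,22,2],
  [1,2,-28,60,5],
  [1,2,-45,98,10],
  [1,2,-62,136,14],
  [1,2,-79,174,18],
  [1,2,-96,210,22],
  [1,2,-113,246,26],
  [1,2,-130,282,30],
])

```text
time: 6.28
position: [0.5125, -0.0946, 0.2594]
tool_rot: [-0.546, -0.45, 0.547, -0.448]
ft_force: [0.4, 0.0, -2.9]
grip_width: 0.0178
```

```bash
python3 - <<'E'
from h import *
to_tool([.507,-.179,.263],-.295)
E
```

```text
pos [ 0.5125 -0.0946  0.2594] yaw -0.195 q1,q6 [-0.397 -0.202] xaxis [-0.003  0.001 -1.   ] shift [-3.7 11.  83.9] turn 5.7 F [ 0.38  0.04 -2.87] w 0.0178 t 6.28
```

Request:
move_arm([
  [1,-4,3,30,2],
  [1,-4,6,55,4],
  [1,-4,9,70,5.7],
  [1,-4,10,80,5.7],
  [1,-4,10,80,5.7],
  [1,-4,10,80,5.7],
  [1,-4,10,80,5.7],
])

```text
time: 6.87
position: [0.5081, -0.1721, 0.2644]
tool_rot: [-0.567, -0.423, 0.567, -0.422]
ft_force: [-0.1, -0.1, -2.4]
grip_width: 0.0175
```

```bash
python3 - <<'E'
from h import *
to_tool([.507,-.179,.263],-.295)
im2('ov1.png',(280,150,400,260),(220,120,330,230))
E
```

```text
pos [ 0.5081 -0.1721  0.2644] yaw -0.29 q1,q6 [-0.535 -0.246] xaxis [-0.002  0.002 -1.   ] shift [1.4 0.9 6.9] turn 0.3 F [-0.08 -0.13 -2.36] w 0.0175 t 6.87
```

View pics/ov1.png

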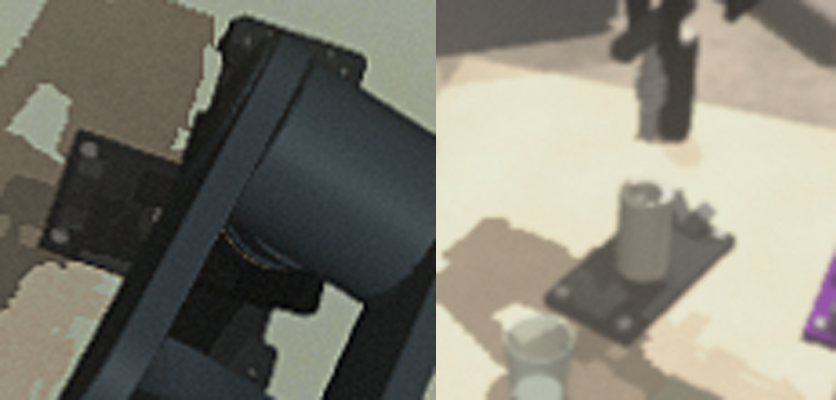

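Request:
move_arm([
  [1,10,1,7,0.3],
  [1,20,1,7,0.3],
  [1,35,1,7,0.3],
  [1,45,1,7,0.3],
  [1,45,1,7,0.3],
  [1,45,1,7,0.3],
  [1,45,1,7,0.3],
])

```text
time: 7.55
position: [0.5078, -0.1807, 0.2202]
tool_rot: [0.568, 0.421, -0.568, 0.421]
ft_force: [0.3, -0.5, -2.0]
grip_width: 0.0178
```

```bash
python3 - <<'E'
from h import *
to_tool([.507,-.179,.216],-.295)
o=robot.get_obs()
c=shot('side','s5.png'); M=R.from_quat(o['tool_rot']).as_matrix()
x0,y0=240,110;f=6.5
i=cv2.resize(c['image'][y0:y0+90,x0:x0+90,::-1],None,fx=f,fy=f,interpolation=cv2.INTER_CUBIC)
def L(P,col): 
    p=(proj(c,P)+.5-[x0,y0])*f
    cv2.polylines(i,[p.round().astype(int)],True,col,1); return p.mean(0)
b=o['position']+M@[.006,0,0]
def circ(cx,z,r):
    t=np.linspace(0,6.283,30); return np.c_[cx[0]+r*np.cos(t),cx[1]+r*np.sin(t),0*t+z]
print(L(circ(b,b[2]-.106,.008),(0,0,255)),L(circ(b,b[2]-.05,.008),(0,0,255)),L(circ([.507,-.179],.092,.014),(0,255,0)),L(circ([.507,-.179],.092,.0225),(0,255,0)))
cv2.imwrite('pics/s5b.png',i)
im2('s5t.png',(280,150,400,260),(220,120,330,230))
# px per mm
print(proj(c,[[.507,-.179,.092],[.517,-.179,.092],[.507,-.169,.092],[.507,-.179,.102]])*f)
E
```

```text
pos [ 0.5078 -0.1807  0.2202] yaw -0.297 q1,q6 [-0.549 -0.253] xaxis [ 0. -0. -1.] shift [ 4.2 -1.3 -1.4] turn -0.1 F [ 0.35 -0.52 -2.01] w 0.0178 t 7.55
[243.39359268 374.58805725] [249.44095191 276.27589692] [241.91320383 404.38138902] [241.3498797 404.3668601]
[[1799.60525182 1116.26828054]
 [1779.24956634 1111.83449484]
 [1793.48509195 1128.61038028]
 [1800.6487223  1099.37732426]]
```

View pics/s5b.png

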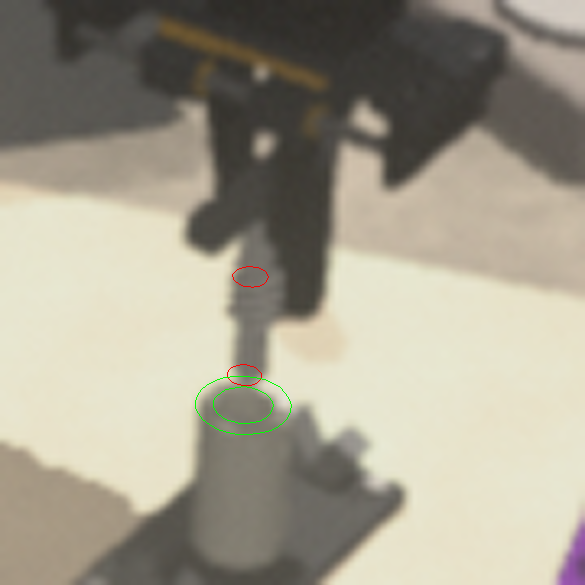

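View pics/s5t.png

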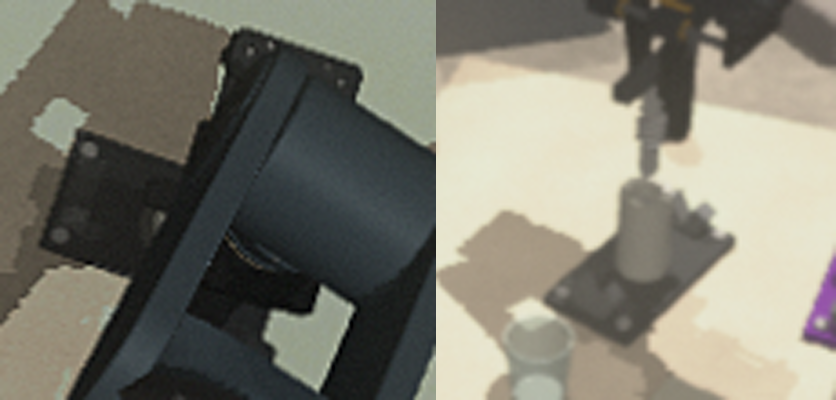

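```bash
python3 - <<'E'
from h import *
c=robot.camera('side')
i=c['image'][150:190,262:302,::-1]
i=np.clip((i.astype(float)-40)*1.5,0,255).astype(np.uint8)
cv2.imwrite('pics/s6.png',cv2.resize(i,None,fx=14,fy=14,interpolation=cv2.INTER_CUBIC))
E
```

```text
(no output)
```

View pics/s6.png

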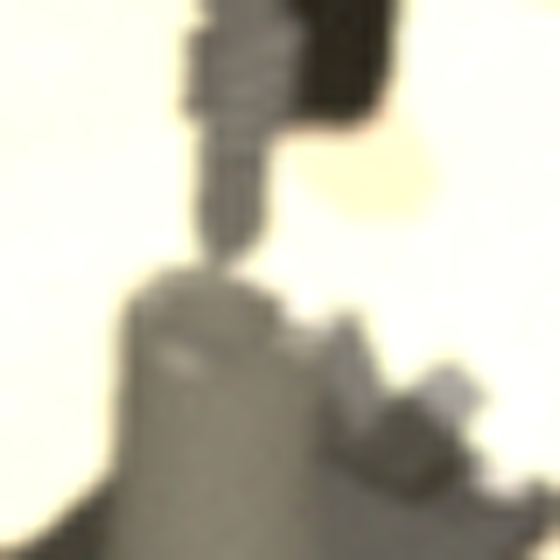

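```bash
python3 - <<'E'
from h import *
c=robot.camera('side');o=robot.get_obs(); M=R.from_quat(o['tool_rot']).as_matrix()
b=o['position']+M@[.006,0,0]; print(b)
x0,y0,f=255,105,9
i=c['image'][y0:y0+65,x0:x0+65,::-1]
i=np.clip((i.astype(float)-20)*1.6,0,255).astype(np.uint8)
i=cv2.resize(i,None,fx=f,fy=f,interpolation=cv2.INTER_CUBIC)
yaw=-.297
p=(proj(c,box(*b,.018,.1,.016,yaw))+.5-[x0,y0])*f
cv2.polylines(i,[cv2.convexHull(p.astype(np.float32)).round().astype(int)],True,(0,255,0),1)
for s in(-1,1):
  P=[o['position']+M@[.025,s*.0089,z] for z in(-.0095,.0095)]
  P+=[o['position']+M@[.025,s*.0189,z] for z in(.0095,-.0095)]
  cv2.polylines(i,[((proj(c,P)+.5-[x0,y0])*f).round().astype(int)],True,(0,0,255),1)
for z,r in((-.106,.006),(-.072,.008),(-.09,.008)):
  cv2.polylines(i,[((proj(c,cyl(b[0],b[1],b[2]+z,b[2]+z+.0001,r))[::2]+.5-[x0,y0])*f).round().astype(int)],True,(255,0,0),1)
cv2.imwrite('pics/s7.png',i)
E
```

```text
[ 0.50785802 -0.18076815  0.21472706]
```

View pics/s7.png

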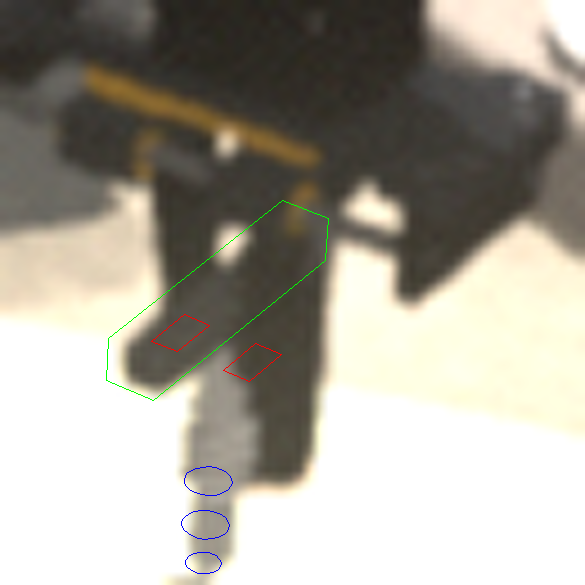

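```bash
python3 - <<'E'
from h import *
to_tool([.5076,-.177,.200],-.297)
E
```

```text
pos [ 0.5079 -0.1808  0.2207] yaw -0.297 q1,q6 [-0.549 -0.253] xaxis [ 0.001 -0.001 -1.   ] shift [20.7 -1.4 -3.5] turn 0.0 F [ 0.34  0.22 -3.69] w 0.018 t 7.8
```

Request:
move_arm([
  [1,2,-0.7,-2,0],
  [1,8,-1.4,-3.5,0],
  [1,20,-1.4,-3.5,0],
  [1,30,-1.4,-3.5,0],
  [1,35,-1.4,-3.5,0],
  [1,35,-1.4,-3.5,0],
  [1,35,-1.4,-3.5,0],
])

```text
time: 8.38
position: [0.5072, -0.1769, 0.1847]
tool_rot: [-0.568, -0.421, 0.569, -0.42]
ft_force: [-0.6, -0.8, -2.9]
grip_width: 0.0173
```

```bash
python3 - <<'E'
from h import *
to_tool([.5076,-.177,.175],-.297)
im2('d1.png',(280,150,400,260),(240,110,310,180))
E
```

```text
pos [ 0.5072 -0.1769  0.1847] yaw -0.297 q1,q6 [-0.544 -0.247] xaxis [-0.001  0.    -1.   ] shift [9.7 0.4 0. ] turn 0.0 F [-0.59 -0.82 -2.93] w 0.0173 t 8.38
```

View pics/d1.png

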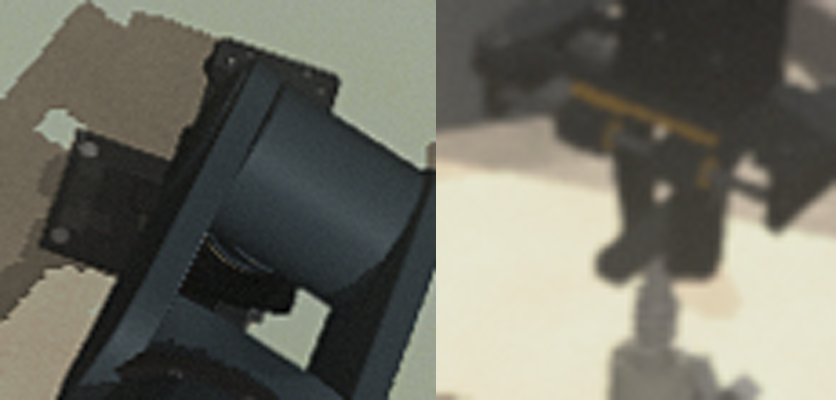

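Request:
move_arm([
  [1,5,0,0,0],
  [1,10,0,0,0],
  [1,14,0,0,0],
  [1,17,0,0,0],
  [1,17,0,0,0],
], newtons=10)

```text
time: 8.9
position: [0.5071, -0.1768, 0.1674]
tool_rot: [-0.568, -0.421, 0.568, -0.42]
ft_force: [1.7, -0.1, -2.9]
grip_width: 0.0179
```

```bash
python3 - <<'E'
from h import *
to_tool([.5076,-.177,.154],-.297)
E
```

```text
pos [ 0.5071 -0.1768  0.1674] yaw -0.297 q1,q6 [-0.544 -0.247] xaxis [-0.  0. -1.] shift [13.4  0.5  0. ] turn 0.0 F [ 1.71 -0.06 -2.87] w 0.0179 t 8.9
```

Request:
move_arm([
  [1,3,0,0,0],
  [1,6,0,0,0],
  [1,9,0,0,0],
  [1,9,0,0,0],
])

```text
time: 9.23
position: [0.5072, -0.1768, 0.1585]
tool_rot: [-0.568, -0.421, 0.568, -0.421]
ft_force: [-0.2, -1.2, -3.3]
grip_width: 0.018
```

Request:
move_arm([
  [1,1,0,0,0],
  [1,2,0,0,0],
  [1,3,0,0,0],
  [1,3,0,0,0],
])

```text
time: 9.57
position: [0.5072, -0.1768, 0.156]
tool_rot: [-0.568, -0.421, 0.568, -0.421]
ft_force: [0.7, -0.8, -3.0]
grip_width: 0.0181
```

Request:
move_arm([
  [1,1,0,0,0],
  [1,2,0,0,0],
  [1,2,0,0,0],
  [1,2,0,0,0],
])

```text
time: 9.9
position: [0.5074, -0.1769, 0.1545]
tool_rot: [0.568, 0.42, -0.568, 0.421]
ft_force: [-0.6, -0.7, 1.4]
grip_width: 0.0182
```

```bash
python3 - <<'E'
from h import *
to_tool([.5076,-.177,.154],-.297)
im2('d2.png',(280,150,400,260),(240,110,310,180))
E
```

```text
pos [ 0.5074 -0.1769  0.1545] yaw -0.296 q1,q6 [-0.544 -0.247] xaxis [ 0. -0. -1.] shift [ 0.5  0.3 -0. ] turn 0.0 F [-0.55 -0.68  1.37] w 0.0182 t 9.9
```

View pics/d2.png

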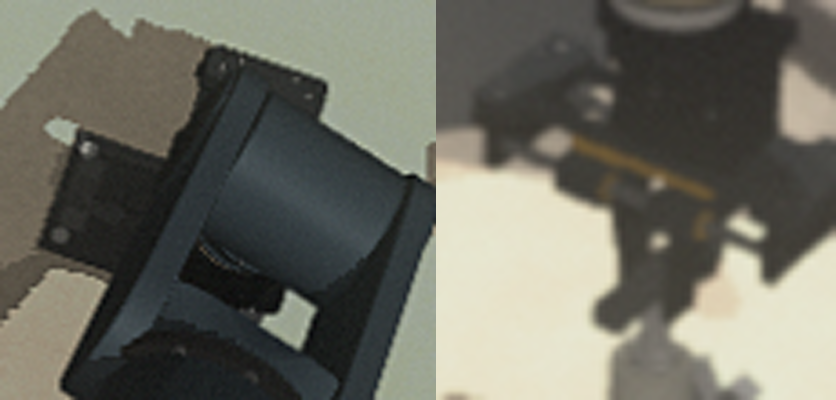

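Request:
move_arm([
  [0.5,0,0,0,0],
  [0.5,0,0,0,0],
  [0.5,0,0,0,0],
  [0.5,0,0,0,0],
  [0.5,0,0,0,0],
])

```text
time: 10.42
position: [0.5072, -0.1768, 0.154]
tool_rot: [-0.568, -0.421, 0.568, -0.421]
ft_force: [0.5, 0.6, 0.1]
grip_width: 0.0214
```

```bash
python3 - <<'E'
from h import *
to_tool([.5076,-.177,.154],-.297)
im2('d3.png',(280,150,400,260),(240,110,310,180))
E
```

```text
pos [ 0.5072 -0.1768  0.154 ] yaw -0.297 q1,q6 [-0.544 -0.247] xaxis [-0.  0. -1.] shift [-0.   0.5  0.1] turn 0.0 F [0.47 0.58 0.07] w 0.0214 t 10.42
```

View pics/d3.png

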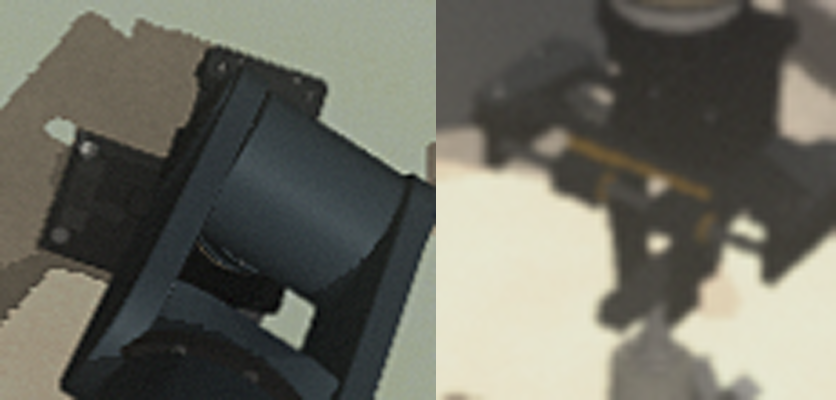

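Request:
move_arm([
  [0.5,0,0,0,-5],
  [0.5,0,0,0,-11],
  [0.5,0,0,0,-17],
  [0.5,0,0,0,-23],
  [0.5,0,0,0,-29],
  [0.5,0,0,0,-35],
  [0.5,0,0,0,-40],
  [0.5,0,0,0,-40],
])

```text
time: 11.18
position: [0.5075, -0.177, 0.1545]
tool_rot: [0.39, 0.59, -0.39, 0.59]
ft_force: [0.1, -0.2, 0.5]
grip_width: 0.0217
```

```bash
cat >> h.py <<'E'
def sv(fn):
    o=robot.get_obs();c=robot.camera('side'); x0,y0=240,110
    i=np.clip((c['image'][y0:y0+85,x0:x0+75,::-1].astype(float)-15)*1.5,0,255).astype(np.uint8)
    cv2.imwrite('pics/'+fn,cv2.resize(i,None,fx=7,fy=7,interpolation=cv2.INTER_CUBIC))
E
python3 - <<'E'
from h import *
to_tool([.5076,-.177,.154],.4)
sv('e1.png')
E
```

```text
pos [ 0.5075 -0.177   0.1545] yaw 0.403 q1,q6 [-0.544 -0.947] xaxis [ 0.001 -0.    -1.   ] shift [0.5 0.1 0.1] turn 0.2 F [ 0.1  -0.19  0.55] w 0.0217 t 11.18
```

View pics/e1.png

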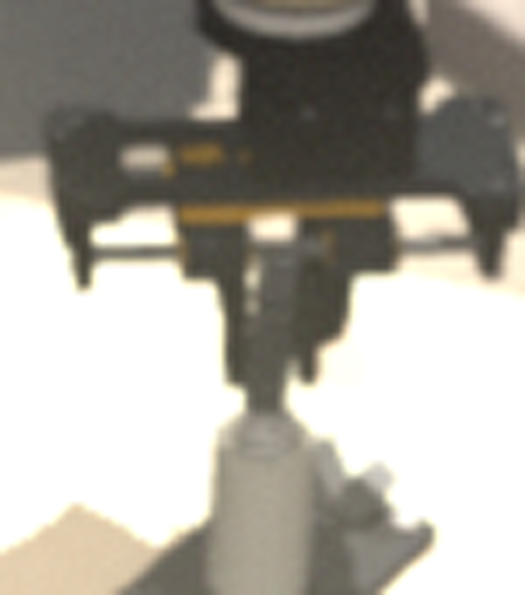

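Request:
move_arm([
  [0.5,0,0,0,-5],
  [0.5,0,0,0,-10],
  [0.5,0,0,0,-15],
  [0.5,0,0,0,-20],
  [0.5,0,0,0,-20],
])

```text
time: 11.65
position: [0.5074, -0.177, 0.1543]
tool_rot: [0.282, 0.648, -0.282, 0.649]
ft_force: [-0.9, 0.7, 0.5]
grip_width: 0.0216
```

```bash

python3 - <<'E'
from h import *
to_tool([.5076,-.177,.154],.4)
sv('e2.png')
E
```

```text
pos [ 0.5074 -0.177   0.1543] yaw 0.75 q1,q6 [-0.544 -1.294] xaxis [ 0. -0. -1.] shift [0.3 0.1 0.2] turn 20.0 F [-0.94  0.65  0.45] w 0.0216 t 11.65
```

View pics/e2.png

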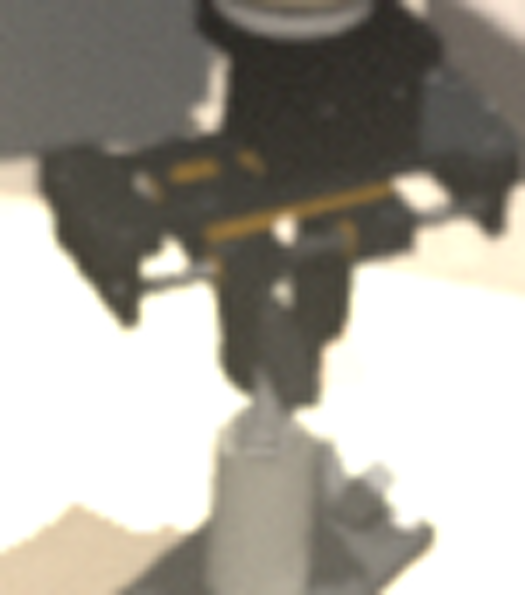

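Request:
move_arm([
  [0.5,0,0,0,-4],
  [0.5,0,0,0,-8],
  [0.5,0,0,0,-12],
  [0.5,0,0,0,-12],
])

```text
time: 12.03
position: [0.5072, -0.1768, 0.154]
tool_rot: [0.213, 0.674, -0.213, 0.674]
ft_force: [-0.3, 0.6, -0.3]
grip_width: 0.0217
```

```bash

python3 - <<'E'
from h import *
sv('e3.png')
E
```

Request:
move_arm([
  [0.5,0,0,0,-4],
  [0.5,0,0,0,-8],
  [0.5,0,0,0,-12],
  [0.5,0,0,0,-12],
])

```text
time: 12.42
position: [0.5071, -0.1768, 0.154]
tool_rot: [0.142, 0.693, -0.142, 0.693]
ft_force: [0.2, 0.0, 0.1]
grip_width: 0.022
```

```bash

python3 - <<'E'
from h import *
to_tool([.5076,-.177,.154],.4)
sv('e4.png')
a=cv2.imread('pics/e3.png');b=cv2.imread('pics/e4.png')
cv2.imwrite('pics/e34.png',np.hstack([a,b])[200:500][:, :1050][:, 100:900])
E
```

```text
pos [ 0.5071 -0.1768  0.154 ] yaw 1.167 q1,q6 [-0.544 -1.711] xaxis [-0.  0. -1.] shift [0.  0.  0.5] turn 44.0 F [0.16 0.05 0.07] w 0.022 t 12.42
```

View pics/e34.png

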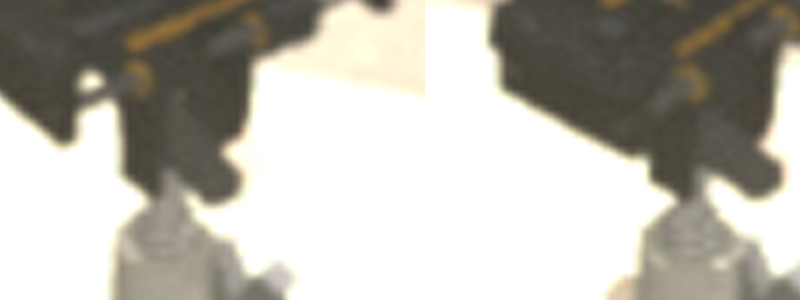

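Request:
move_arm([
  [0.5,0,0,0,-4],
  [0.5,0,0,0,-8],
  [0.5,0,0,0,-8],
])

```text
time: 12.72
position: [0.507, -0.1767, 0.1539]
tool_rot: [0.093, 0.701, -0.093, 0.701]
ft_force: [0.1, 0.2, -0.5]
grip_width: 0.0216
```

```bash
cat >> h.py <<'E'
def so(fn,lag=0.0,hs=(.060,.052)):
    o=robot.get_obs();c=robot.camera('side'); x0,y0=240,125;f=8
    M=R.from_quat(o['tool_rot']).as_matrix(); yaw=np.arctan2(M[1,1],M[0,1])-lag
    i=np.clip((c['image'][y0:y0+65,x0:x0+75,::-1].astype(float)-15)*1.7,0,255).astype(np.uint8)
    i=cv2.resize(i,None,fx=f,fy=f,interpolation=cv2.INTER_CUBIC)
    for h,col in zip(hs,((0,255,0),(0,0,255))):
        p=(proj(c,box(.507,-.178,.092+h,.018,.1,.016,yaw))+[1.2,.8]+.5-[x0,y0])*f
        cv2.polylines(i,[cv2.convexHull(p.astype(np.float32)).round().astype(int)],True,col,1)
    cv2.imwrite('pics/'+fn,i); print('yaw',np.degrees(yaw),'t',o['time'],o['position'].round(4))
E
python3 - <<'E'
from h import *
so('e5.png',.1)
E
```

```text
yaw 69.14934945818294 t 12.7167 [ 0.507  -0.1767  0.1539]
```

View pics/e5.png

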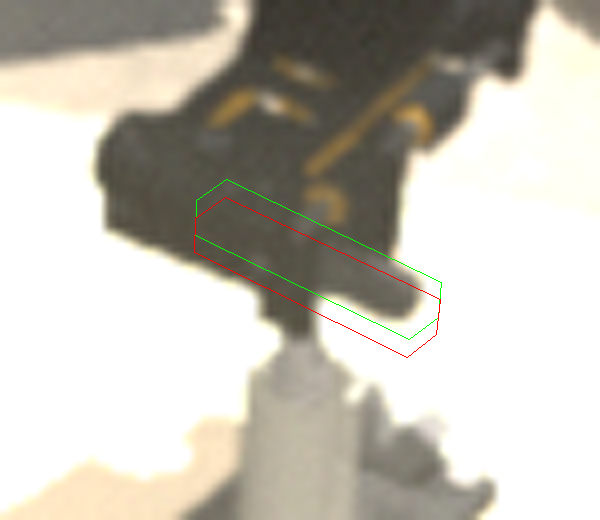

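Request:
move_arm([
  [0.5,0,0,0,-3],
  [0.5,0,0,0,-6],
  [0.5,0,0,0,-8],
  [0.5,0,0,0,-8],
])

```text
time: 13.1
position: [0.5071, -0.1767, 0.1539]
tool_rot: [0.044, 0.706, -0.044, 0.706]
ft_force: [0.3, -0.4, 0.3]
grip_width: 0.0215
```

```bash
python3 - <<'E'
from h import *
so('e6.png',.1)
E
```

```text
yaw 77.11307521930138 t 13.1 [ 0.5071 -0.1767  0.1539]
```

View pics/e6.png

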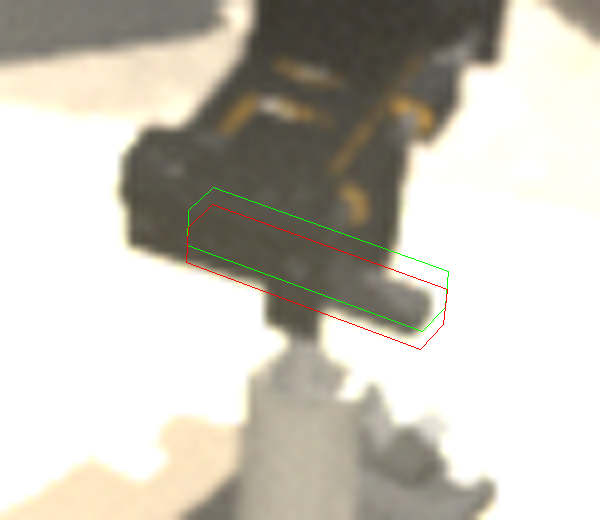

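Request:
move_arm([
  [0.5,0,0,0,-3],
  [0.5,0,0,0,-6],
  [0.5,0,0,0,-6],
])

```text
time: 13.4
position: [0.5072, -0.1768, 0.154]
tool_rot: [0.007, 0.707, -0.007, 0.707]
ft_force: [-1.0, 0.1, -0.5]
grip_width: 0.0222
```

```bash
python3 - <<'E'
from h import *
so('e7.png',.1)
E
```

```text
yaw 83.17078348332666 t 13.4 [ 0.5072 -0.1768  0.154 ]
```

View pics/e7.png

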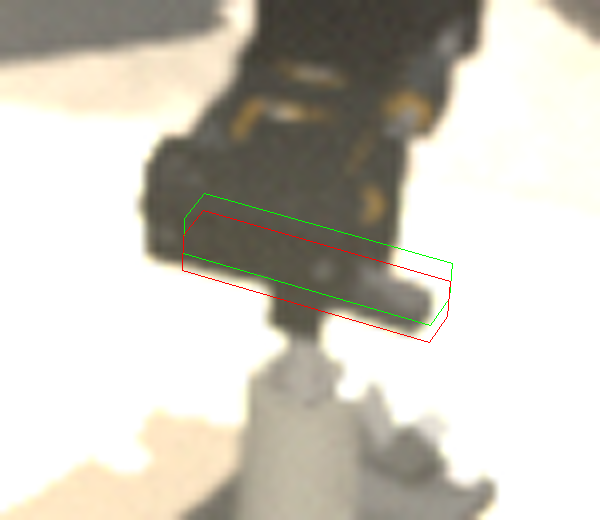

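Request:
move_arm([
  [0.5,0,0,0,7],
  [0.5,0,0,0,14],
  [0.5,0,0,0,21],
  [0.5,0.5,0,0,28],
  [0.5,0.8,0,0,35],
  [0.5,1.1,0,0,42],
  [0.5,1.4,0,0,49],
  [0.5,1.7,0,0,56],
])

```text
time: 14.12
position: [0.5074, -0.177, 0.1524]
tool_rot: [0.34, 0.62, -0.34, 0.62]
ft_force: [0.1, 0.1, 0.8]
grip_width: 0.022
```

```bash
python3 - <<'E'
from h import *
so('f1.png',-.1,(.0525,.050))
E
```

```text
yaw 38.209629487144525 t 14.1167 [ 0.5074 -0.177   0.1524]
```

View pics/f1.png

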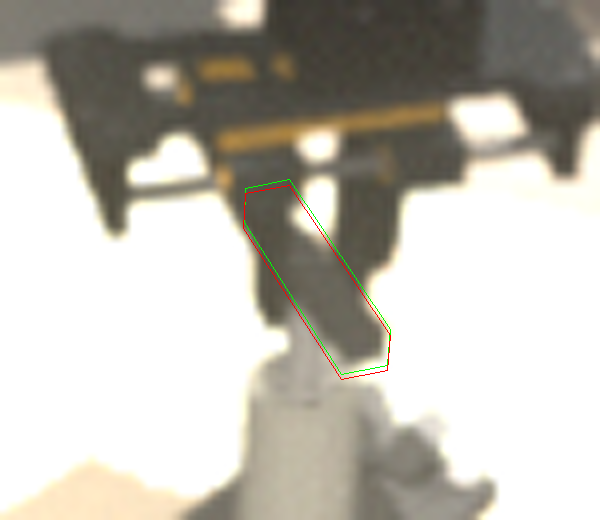

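Request:
move_arm([
  [0.5,0.3,0,0,7],
  [0.5,0.6,0,0,14],
  [0.5,0.9,0,0,21],
  [0.5,1.2,0,0,28],
  [0.5,1.5,0,0,35],
  [0.5,1.8,0,0,42],
  [0.5,2.1,0,0,49],
  [0.5,2.4,0,0,56],
])

```text
time: 14.83
position: [0.5072, -0.1767, 0.1499]
tool_rot: [0.591, 0.389, -0.591, 0.388]
ft_force: [-0.1, 0.2, 0.1]
grip_width: 0.0217
```

Request:
move_arm([
  [0.5,0.3,0,0,7],
  [0.5,0.6,0,0,14],
  [0.5,0.9,0,0,21],
  [0.5,1.2,0,0,28],
  [0.5,1.5,0,0,35],
  [0.5,1.8,0,0,42],
  [0.5,2.1,0,0,49],
  [0.5,2.4,0,0,56],
])

```text
time: 15.5
position: [0.5074, -0.1768, 0.1476]
tool_rot: [0.704, 0.066, -0.704, 0.066]
ft_force: [0.2, -0.1, -0.1]
grip_width: 0.0216
```

```bash
python3 - <<'E'
from h import *
to_tool([.5072,-.1768,.14],0)
so('f2.png',-.1,(.048,.045))
E
```

```text
pos [ 0.5074 -0.1768  0.1476] yaw -1.385 q1,q6 [-0.544  0.841] xaxis [ 0. -0. -1.] shift [ 7.6 -0.   0.1] turn -79.3 F [ 0.16 -0.11 -0.08] w 0.0216 t 15.5
yaw -73.60679203791341 t 15.5 [ 0.5074 -0.1768  0.1476]
```

View pics/f2.png

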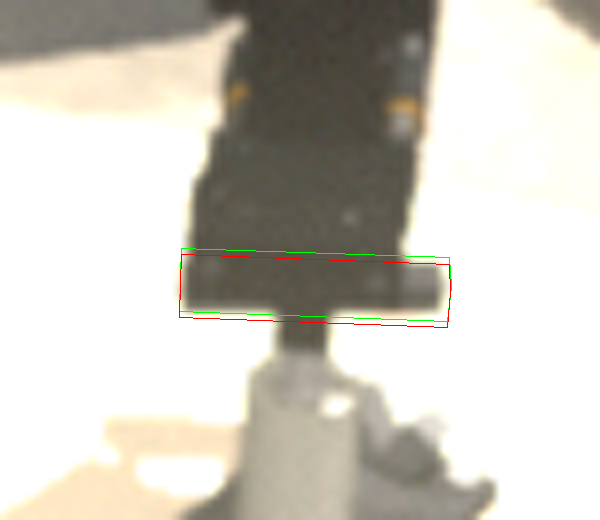

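Request:
move_arm([
  [0.5,0.3,0,0,7],
  [0.5,0.6,0,0,14],
  [0.5,0.9,0,0,21],
  [0.5,1.2,0,0,28],
  [0.5,1.5,0,0,35],
  [0.5,1.8,0,0,42],
  [0.5,2.1,0,0,49],
  [0.5,2.4,0,0,56],
])

```text
time: 16.22
position: [0.5072, -0.1768, 0.1452]
tool_rot: [0.653, -0.272, -0.653, -0.272]
ft_force: [0.7, -0.5, -0.9]
grip_width: 0.0221
```

Request:
move_arm([
  [0.5,0.3,0,0,7],
  [0.5,0.6,0,0,14],
  [0.5,0.9,0,0,21],
  [0.5,1.2,0,0,28],
  [0.5,1.5,0,0,35],
  [0.5,1.8,0,0,42],
  [0.5,2.1,0,0,47],
  [0.5,2.1,0,0,47],
])

```text
time: 16.88
position: [0.5071, -0.1768, 0.143]
tool_rot: [-0.491, 0.508, 0.492, 0.508]
ft_force: [-0.7, -0.0, 0.0]
grip_width: 0.0216
```

```bash
python3 - <<'E'
from h import *
to_tool([.5072,-.1768,.14],0)
so('f3.png',-.1,(.044,.040))
E
```

```text
pos [ 0.5071 -0.1768  0.143 ] yaw 3.108 q1,q6 [-0.544  2.632] xaxis [-0.  0. -1.] shift [ 3.  -0.1  0. ] turn -1.9 F [-0.69 -0.02  0.01] w 0.0216 t 16.88
yaw 183.7865146707562 t 16.8833 [ 0.5071 -0.1768  0.143 ]
```

View pics/f3.png

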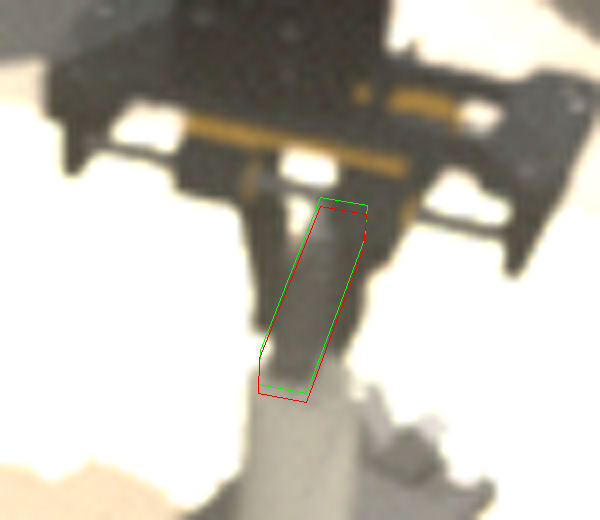

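Request:
move_arm([
  [0,0,0,0,0],
  [0,0,0,0,0],
  [0,0,0,0,0],
  [0,-10,0,0,0],
  [0,-25,0,0,0],
  [0,-40,0,0,0],
  [0,-48,0,0,0],
  [0,-48,0,0,0],
])

```text
time: 17.6
position: [0.5085, -0.1775, 0.1935]
tool_rot: [-0.493, 0.508, 0.49, 0.509]
ft_force: [1.0, -0.7, -0.5]
grip_width: 0.043
```

```bash
python3 - <<'E'
from h import *
to_tool([.5072,-.1768,.14],0)
so('f4.png',-.1,(.044,.040))
E
```

```text
pos [ 0.5085 -0.1775  0.1935] yaw 3.107 q1,q6 [-0.543  2.632] xaxis [ 0.004 -0.003 -1.   ] shift [53.5  1.5  0.8] turn -2.0 F [ 0.97 -0.72 -0.54] w 0.043 t 17.6
yaw 183.77130208158846 t 17.6 [ 0.5085 -0.1775  0.1935]
```

View pics/f4.png

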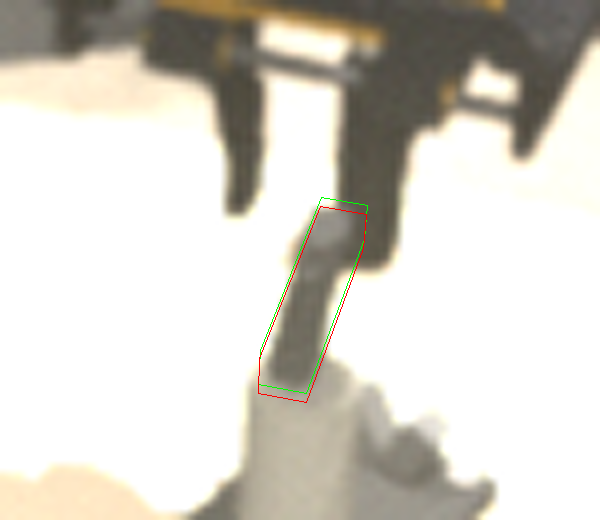

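Request:
move_arm([
  [0,0,0,0,-7],
  [0,0,0,0,-14],
  [0,0,0,0,-21],
  [0,0,0,0,-28],
  [0,0,0,0,-35],
  [0,0,0,0,-42],
  [0,0,0,0,-49],
  [0,0,0,0,-56],
])

```text
time: 18.32
position: [0.5066, -0.1765, 0.1902]
tool_rot: [-0.672, 0.216, 0.674, 0.217]
ft_force: [0.8, 0.7, -0.1]
grip_width: 0.0436
```

Request:
move_arm([
  [0,0,0,0,-7],
  [0,0,0,0,-14],
  [0,0,0,0,-21],
  [0,0,0,0,-28],
  [0,0,0,0,-35],
  [0,0,0,0,-42],
  [0,0,0,0,-49],
  [0,0,0,0,-56],
])

```text
time: 18.98
position: [0.5066, -0.1765, 0.1902]
tool_rot: [-0.695, -0.126, 0.697, -0.125]
ft_force: [-0.1, 0.2, 0.4]
grip_width: 0.0436
```

Request:
move_arm([
  [0,0,0,0,-7],
  [0,0,0,0,-14],
  [0,0,0,0,-21],
  [0,0,0,0,-28],
  [0,0,0,0,-35],
  [0,0,0,0,-42],
  [0,0,0,0,-49],
  [0,0,0,0,-56],
])

```text
time: 19.65
position: [0.5066, -0.1765, 0.1902]
tool_rot: [-0.556, -0.438, 0.556, -0.436]
ft_force: [-0.6, -0.5, 0.2]
grip_width: 0.0435
```

Request:
move_arm([
  [0,0,0,0,-7],
  [0,0,0,0,-14],
  [0,0,0,0,-18],
  [0,0,0,0,-18],
])

```text
time: 19.98
position: [0.5066, -0.1765, 0.1902]
tool_rot: [0.482, 0.518, -0.482, 0.517]
ft_force: [0.4, 0.4, -0.2]
grip_width: 0.043
```

```bash
python3 - <<'E'
from h import *
to_tool([.5072,-.1768,.141],np.radians(3.5))
im2('f5t.png',(280,150,400,260),(240,110,310,180))
so('f5.png',0,(.044,.040))
E
```

```text
pos [ 0.5066 -0.1765  0.1902] yaw 0.071 q1,q6 [-0.544 -0.615] xaxis [-0.002  0.001 -1.   ] shift [49.2  0.6  0.4] turn 0.6 F [ 0.41  0.38 -0.24] w 0.043 t 19.98
yaw 3.898427156205444 t 20.0833 [ 0.5068 -0.1766  0.1905]
```

View pics/f5.png

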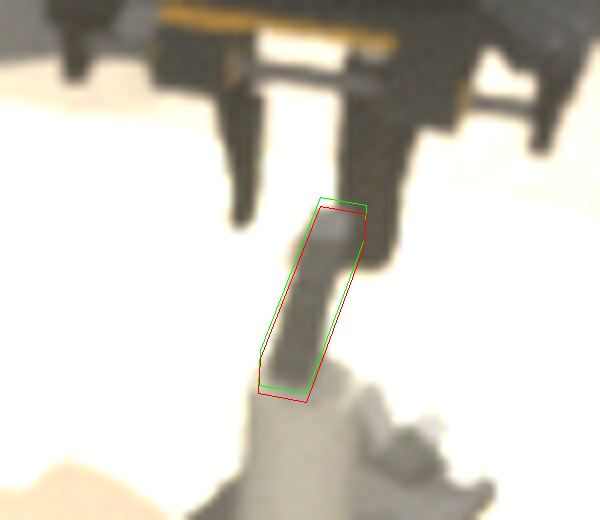

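Request:
move_arm([
  [0,12,0.5,0,0],
  [0,25,0.5,0,0],
  [0,40,0.5,0,0],
  [0,50,0.5,0,0],
  [0.3,50,0.5,0,0],
  [0.5,50,0.5,0,0],
  [0.5,50,0.5,0,0],
  [0.5,50,0.5,0,0],
])

```text
time: 20.8
position: [0.5083, -0.1771, 0.1419]
tool_rot: [0.482, 0.517, -0.482, 0.518]
ft_force: [0.4, -0.3, 0.2]
grip_width: 0.0257
```

```bash
python3 - <<'E'
from h import *
to_tool([.5072,-.1768,.141],np.radians(3.5))
so('f6.png',0,(.044,.040))
E
```

```text
pos [ 0.5083 -0.1771  0.1419] yaw 0.07 q1,q6 [-0.543 -0.613] xaxis [ 0.001 -0.001 -1.   ] shift [ 0.9 -1.  -0.4] turn 0.5 F [ 0.4  -0.29  0.2 ] w 0.0257 t 20.8
yaw 4.000338244524766 t 20.8 [ 0.5083 -0.1771  0.1419]
```

View pics/f6.png

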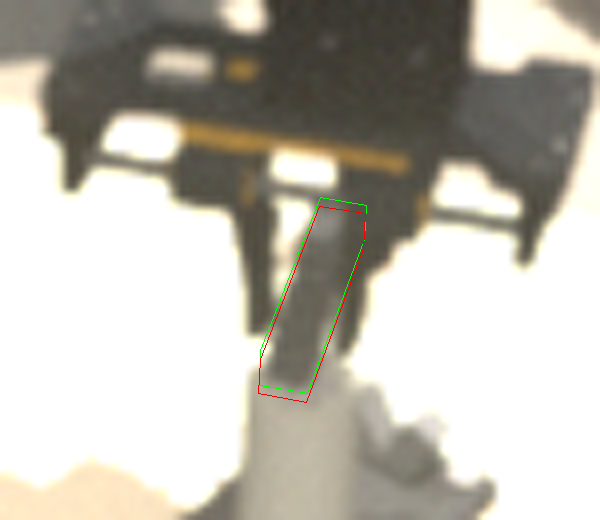

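Request:
move_arm([
  [0.5,0.3,-1,0,7],
  [0.5,0.6,-1,0,14],
  [0.5,0.9,-1,0,21],
  [0.5,1.2,-1,0,28],
  [0.5,1.5,-1,0,35],
  [0.5,1.8,-1,0,42],
  [0.5,2.1,-1,0,49],
  [0.5,2.4,-1,0,56],
])

```text
time: 21.52
position: [0.5072, -0.177, 0.1395]
tool_rot: [0.67, 0.228, -0.669, 0.229]
ft_force: [0.4, 1.2, 0.6]
grip_width: 0.0221
```

Request:
move_arm([
  [0.5,0.3,0,0,7],
  [0.5,0.6,0,0,14],
  [0.5,0.9,0,0,21],
  [0.5,1.2,0,0,28],
  [0.5,1.5,0,0,35],
  [0.5,1.8,0,0,42],
  [0.5,2.1,0,0,49],
  [0.5,2.4,0,0,56],
])

```text
time: 22.18
position: [0.5074, -0.1772, 0.1371]
tool_rot: [0.699, -0.113, -0.697, -0.112]
ft_force: [0.1, -0.9, -0.1]
grip_width: 0.0218
```

```bash
python3 - <<'E'
from h import *
to_tool([.5072,-.1768,.134],0)
so('g1.png',-.1,(.037,.048))
E
```

```text
pos [ 0.5074 -0.1772  0.1371] yaw -1.891 q1,q6 [-0.544  1.347] xaxis [ 0.002 -0.001 -1.   ] shift [ 3.1 -0.3  0.3] turn 71.7 F [ 0.1  -0.85 -0.11] w 0.0218 t 22.18
yaw -102.610793291733 t 22.1833 [ 0.5074 -0.1772  0.1371]
```

View pics/g1.png

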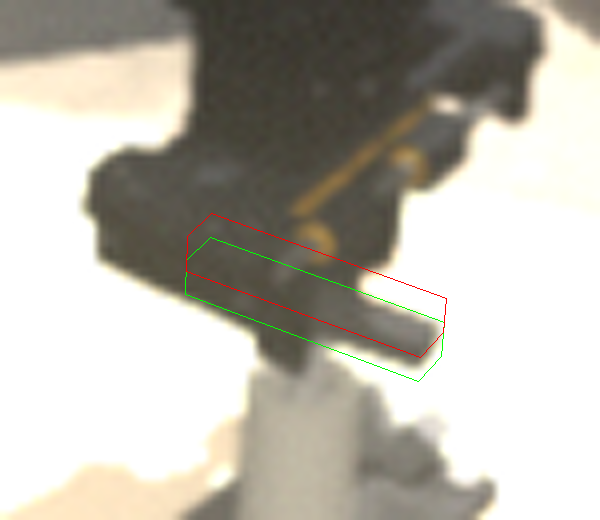

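```bash
python3 - <<'E'
from h import *
c=robot.camera('side'); cv2.imwrite('pics/g2.png',c['image'][:,:,::-1])
o=robot.get_obs()
def ov(img,b,yaw,zs,x0,y0,f=8):
    i=np.clip((img[y0:y0+60,x0:x0+48].astype(float)-15)*1.7,0,255).astype(np.uint8)
    i=cv2.resize(i,None,fx=f,fy=f,interpolation=cv2.INTER_CUBIC)
    for z,col in zip(zs,((0,255,0),(0,0,255))):
        p=(proj(c,box(b[0],b[1],z,.018,.1,.016,yaw))+.5-[x0,y0])*f
        cv2.polylines(i,[cv2.convexHull(p.astype(np.float32)).round().astype(int)],True,col,1)
        m=(.092) 
        p=(proj(c,cyl(.507,-.178,.092,.0921,.0225)[::2])+.5-[x0,y0])*f
        cv2.polylines(i,[p.round().astype(int)],True,(255,0,0),1)
    return i
A=ov(cv2.imread('pics/s5.png'),(.5078,-.182),-.297,(.2142,.2142),255,120)
B=ov(cv2.imread('pics/g2.png'),(.507,-.178),np.radians(77),(.128,.136),258,135)
cv2.imwrite('pics/cmp.png',np.hstack([A,B]))
E
```

```text
Traceback (most recent call last):
  File "h.py", line 11, in proj
    return cv2.projectPoints(np.asarray(P,float),cv2.Rodrigues(Rc)[0],-Rc@c['xyz'],K(c),c['distortion'])[0][:,0]
           ~~~~~~~~~~~~~~~~~^^^^^^^^^^^^^^^^^^^^^^^^^^^^^^^^^^^^^^^^^^^^^^^^^^^^^^^^^^^^^^^^^^^^^^^^^^^^
cv2.error: OpenCV(4.12.0) /io/opencv/modules/calib3d/src/calibration_base.cpp:1490: error: (-215:Assertion failed) npoints >= 0 && (depth == CV_32F || depth == CV_64F) in function 'projectPoints'
```

```bash
python3 - <<'E'
from h import *
c=robot.camera('side')
def ov(img,b,yaw,zs,x0,y0,f=8):
    i=np.clip((img[y0:y0+60,x0:x0+48].astype(float)-15)*1.7,0,255).astype(np.uint8)
    i=cv2.resize(i,None,fx=f,fy=f,interpolation=cv2.INTER_CUBIC)
    for z,col in zip(zs,((0,255,0),(0,0,255))):
        p=(proj(c,box(b[0],b[1],z,.018,.1,.016,yaw))+.5-[x0,y0])*f
        cv2.polylines(i,[cv2.convexHull(p.astype(np.float32)).round().astype(int)],True,col,1)
    p=(proj(c,cyl(.507,-.178,.092,.0921,.0225)[::2].copy())+.5-[x0,y0])*f
    cv2.polylines(i,[p.round().astype(int)],True,(255,0,0),1)
    return i
A=ov(cv2.imread('pics/s5.png'),(.5078,-.182),-.297,(.2142,.2142),255,120)
B=ov(cv2.imread('pics/g2.png'),(.507,-.178),np.radians(77),(.128,.136),258,135)
cv2.imwrite('pics/cmp.png',np.hstack([A,B]))
E
```

```text
(no output)
```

View pics/cmp.png

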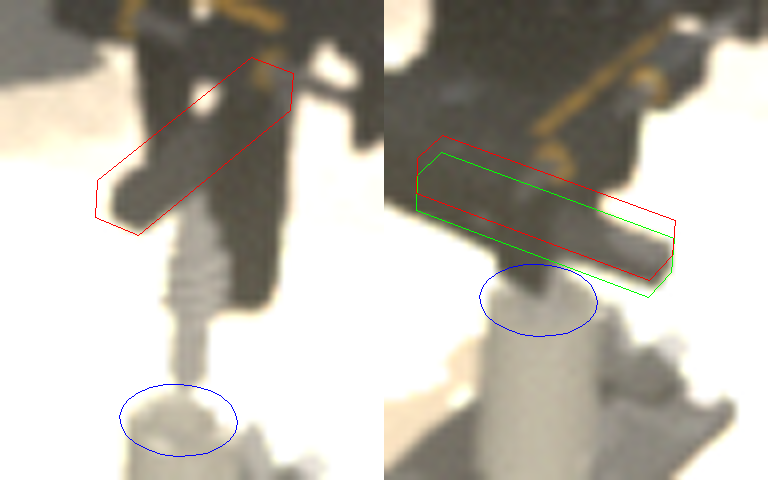

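Request:
move_arm([
  [0.5,1,0,0,7],
  [0.5,2,0,0,14],
  [0.5,3.5,0,0,18],
  [0.5,3.5,0,0,18],
  [1,3.5,0,0,18],
  [1,3.5,0,0,18],
  [1,3.5,0,0,18],
  [1,3.5,0,0,18],
], newtons=10)

```text
time: 23.0
position: [0.5068, -0.1768, 0.1329]
tool_rot: [0.673, -0.218, -0.673, -0.218]
ft_force: [0.4, 0.9, 0.2]
grip_width: 0.0181
```

```bash
python3 - <<'E'
from h import *
to_tool([.5072,-.1768,.134],0)
print(robot.get_obs()['moment'])
so('h1.png',0,(.035,.043))
E
```

```text
pos [ 0.5068 -0.1768  0.1329] yaw -2.198 q1,q6 [-0.544  1.654] xaxis [ 0.  0. -1.] shift [-1.1 -0.2 -0.3] turn 54.1 F [0.42 0.91 0.18] w 0.0181 t 23.0
[ 0.1558175  -0.0544593  -0.00948873]
yaw -125.92853829932986 t 23.0 [ 0.5068 -0.1768  0.1329]
```

View pics/h1.png

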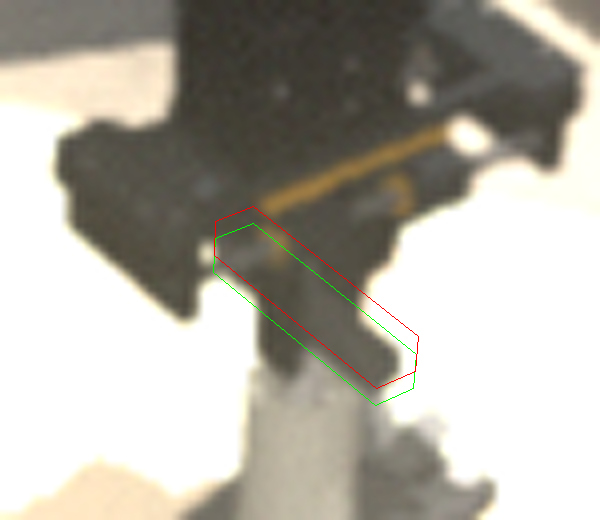

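Request:
move_arm([
  [1,0,0,0,0],
  [1,0,0,0,0],
  [1,0,0,0,0],
  [1,0,0,0,0],
  [1,0,0,0,0],
  [1,0,0,0,0],
], newtons=15)

```text
time: 23.55
position: [0.5068, -0.1768, 0.1329]
tool_rot: [0.673, -0.218, -0.672, -0.218]
ft_force: [1.2, -0.2, 0.7]
grip_width: 0.0176
```

```bash
python3 - <<'E'
from h import *
o=robot.get_obs(); print(o['joint_velocities'].round(3),o['grip_width'],o['ft_force'],o['time'])
c=shot('side','fin.png')
cv2.imwrite('pics/fin2.png',cv2.resize(c['image'][100:320,150:370,::-1],None,fx=2.7,fy=2.7))
E
```

```text
[ 0.001  0.     0.     0.002 -0.     0.002] 0.017580950046853592 [ 1.17131388 -0.1951706   0.65129569] 23.55
```

View pics/fin2.png

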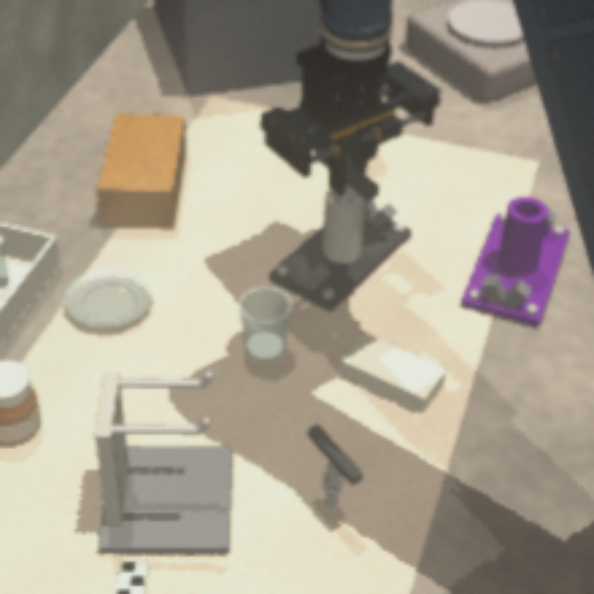

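The picture shows the bolt gripped upright in the grey boss at about (345, 200) and the hook empty. The beaker, dish, jar, carton and swab box have not visibly moved. The torch is hidden behind the gripper. Handing in.

```bash
python3 -c "
from rig import robot
print(robot.hand_in())"
```

```text
the job is handed in; nothing more can be done
None
```

I lifted the bolt off the hook and set it in the grey boss with its bar in line with the base's long side. First contact put the bar centre about 56.5 mm above the mouth. With the jaws loose I turned it backward until it dropped, at about 90°. I then turned it forward a little over one turn, with one regrip at the half-turn symmetry. I handed it in at about 23.6 s, gripped at 15 N.

**Last checks:**
- **Holding still:** the jaws stood at 17.6 mm on the bar, the arm was at rest, and the wrist force was about 1 N.
- **Bystanders:** the beaker, dish, jar, carton and swab box looked unmoved in the last picture. The torch was hidden behind the gripper and the scale bar was mostly out of the crop, so I did not check those two. The arm never worked near either.
- **Bolt height (the two readings disagree):** counting the turns from the drop gives about 35 mm from mouth to bar centre. My last image overlay read roughly 38 mm, give or take 2, and a rough reading just before the final 18° had given 40–43 mm. I trusted the turn count because the drop showed clearly in the pictures. About 35 and 38 mm are both inside 32–40 mm; the rougher reading was not.

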